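Pack the stone ball finials by sample tube, then rack the tubes

TASK

Pack every stone ball finial on the bench into the deep tub whose label tube shows the same stone (the pale or dark sample tube standing in the block at the tub's near end), lowering each one gently to the bottom without dropping it in. When all of them are packed, and only then, take the two label tubes out of their blocks and stand each fully down in a free hole of the tube rack. Leave the rust-red tube, the wooden offcut and the grey sharpening stone where they are.

Things in the scene. Friction and masses are not known exactly. Their poses are not given: they have to be found in the camera images.
- tub_red: deep red plastic tub, open on top, fixed to the bench: outside 230 mm (its x) by 180 mm (its y) by 115 mm high, walls and floor 5 mm. Origin at the centre of its underside, on the bench. At its -x end (towards the robot) a 56 mm square, 50 mm high timber block with a square hole, centred 150 mm from the origin, holds a sample tube upright. Yaw varies a little.
- tub_blue: deep blue plastic tub, open on top, fixed to the bench: outside 230 mm (its x) by 180 mm (its y) by 115 mm high, walls and floor 5 mm. Origin at the centre of its underside, on the bench. At its -x end (towards the robot) a 56 mm square, 50 mm high timber block with a square hole, centred 150 mm from the origin, holds a sample tube upright. Yaw varies a little.
- tub_red_socket (a point): centre of the mouth (50 mm above the bench) of the 25 mm square hole, 40 mm deep, in the timber block at the near end of the red tub; the sample tube that stands in it at the start tells which stone goes into this tub
- tub_blue_socket (a point): centre of the mouth (50 mm above the bench) of the 25 mm square hole, 40 mm deep, in the timber block at the near end of the blue tub; the sample tube that stands in it at the start tells which stone goes into this tub
- tube_pale: closed sample tube of pale marble stone chips, coloured like the stone from foot to cap with a thin metal band: 22 mm diameter, 110 mm tall, 60 g. Origin at the centre of its foot, its z along the tube; standing in a hole its foot is 10 mm above the bench. Starts in the socket of one of the tubs.
- tube_dark: closed sample tube of dark granite stone chips, coloured like the stone from foot to cap with a thin metal band: 22 mm diameter, 110 mm tall, 60 g. Origin at the centre of its foot, its z along the tube; standing in a hole its foot is 10 mm above the bench. Starts in the socket of the other tub.
- tube_rust: closed sample tube of rust-red stone chips, coloured like the stone from foot to cap with a thin metal band: 22 mm diameter, 110 mm tall, 60 g. Origin at the centre of its foot, its z along the tube; standing in a hole its foot is 10 mm above the bench. Stands in rack hole 3 and stays there.
- rack: timber tube rack, fixed, 56 mm (its x) by 216 mm (its y) by 50 mm high, with a row of four square holes along its y, 52 mm apart, each 25 mm wide and 40 mm deep. Origin at the centre of its underside.
- rack_hole0 (a point): centre of the mouth of rack hole 0, 50 mm above the bench (empty at the start)
- rack_hole1 (a point): centre of the mouth of rack hole 1, 50 mm above the bench (empty at the start)
- rack_hole2 (a point): centre of the mouth of rack hole 2, 50 mm above the bench (empty at the start)
- rack_hole3 (a point): centre of the mouth of rack hole 3, 50 mm above the bench (taken by the rust-red tube)
- pale0: ball finial of pale (white) marble: a 50 mm ball with a flat foot (34 mm across) on which it stands, 43 mm tall, about 0.16 kg. Origin at the ball's centre, 18 mm above the bench when standing; z up, away from the foot. May be absent (None from the start).
- pale1: ball finial of pale (white) marble: a 50 mm ball with a flat foot (34 mm across) on which it stands, 43 mm tall, about 0.16 kg. Origin at the ball's centre, 18 mm above the bench when standing; z up, away from the foot. May be absent (None from the start).
- pale2: ball finial of pale (white) marble: a 50 mm ball with a flat foot (34 mm across) on which it stands, 43 mm tall, about 0.16 kg. Origin at the ball's centre, 18 mm above the bench when standing; z up, away from the foot. May be absent (None from the start).
- dark0: ball finial of dark (almost black) granite: a 50 mm ball with a flat foot (34 mm across) on which it stands, 43 mm tall, about 0.16 kg. Origin at the ball's centre, 18 mm above the bench when standing; z up, away from the foot. May be absent (None from the start).
- dark1: ball finial of dark (almost black) granite: a 50 mm ball with a flat foot (34 mm across) on which it stands, 43 mm tall, about 0.16 kg. Origin at the ball's centre, 18 mm above the bench when standing; z up, away from the foot. May be absent (None from the start).
- dark2: ball finial of dark (almost black) granite: a 50 mm ball with a flat foot (34 mm across) on which it stands, 43 mm tall, about 0.16 kg. Origin at the ball's centre, 18 mm above the bench when standing; z up, away from the foot. May be absent (None from the start).
- offcut: small stepped offcut of pale wood, 45 x 32 x 22 mm, lying among the finials, to be left alone; origin at the centre of its underside
- hone: grey sharpening stone, 50 (its x) x 25 x 18 mm, lying among the finials, to be left alone; origin at the centre of its underside

How it is judged:
On the way, in this order (a step that is already met when the one before it is completed fails the run):
1. every finial present lies at rest and released inside the tub whose block holds the tube of its stone, both tubes still in their blocks ((((horizontal distance between tube_pale and tub_red_socket below 0.008 m and height (world z) of tube_pale below 0.02 m and angle between tube_pale's own z axis and vertical below 0.15 rad) and (horizontal distance between tube_dark and tub_blue_socket below 0.008 m and height (world z) of tube_dark below 0.02 m and angle between tube_dark's own z axis and vertical below 0.15 rad) and ((x of pale0 in the frame of tub_red between -0.11 and 0.11 m and y of pale0 in the frame of tub_red between -0.085 and 0.085 m and z of pale0 in the frame of tub_red between 0 and 0.095 m) and (x of pale1 in the frame of tub_red between -0.11 and 0.11 m and y of pale1 in the frame of tub_red between -0.085 and 0.085 m and z of pale1 in the frame of tub_red between 0 and 0.095 m) and (x of pale2 in the frame of tub_red between -0.11 and 0.11 m and y of pale2 in the frame of tub_red between -0.085 and 0.085 m and z of pale2 in the frame of tub_red between 0 and 0.095 m) and (x of dark0 in the frame of tub_blue between -0.11 and 0.11 m and y of dark0 in the frame of tub_blue between -0.085 and 0.085 m and z of dark0 in the frame of tub_blue between 0 and 0.095 m) and (x of dark1 in the frame of tub_blue between -0.11 and 0.11 m and y of dark1 in the frame of tub_blue between -0.085 and 0.085 m and z of dark1 in the frame of tub_blue between 0 and 0.095 m) and (x of dark2 in the frame of tub_blue between -0.11 and 0.11 m and y of dark2 in the frame of tub_blue between -0.085 and 0.085 m and z of dark2 in the frame of tub_blue between 0 and 0.095 m))) or ((horizontal distance between tube_pale and tub_blue_socket below 0.008 m and height (world z) of tube_pale below 0.02 m and angle between tube_pale's own z axis and vertical below 0.15 rad) and (horizontal distance between tube_dark and tub_red_socket below 0.008 m and height (world z) of tube_dark below 0.02 m and angle between tube_dark's own z axis and vertical below 0.15 rad) and ((x of pale0 in the frame of tub_blue between -0.11 and 0.11 m and y of pale0 in the frame of tub_blue between -0.085 and 0.085 m and z of pale0 in the frame of tub_blue between 0 and 0.095 m) and (x of pale1 in the frame of tub_blue between -0.11 and 0.11 m and y of pale1 in the frame of tub_blue between -0.085 and 0.085 m and z of pale1 in the frame of tub_blue between 0 and 0.095 m) and (x of pale2 in the frame of tub_blue between -0.11 and 0.11 m and y of pale2 in the frame of tub_blue between -0.085 and 0.085 m and z of pale2 in the frame of tub_blue between 0 and 0.095 m) and (x of dark0 in the frame of tub_red between -0.11 and 0.11 m and y of dark0 in the frame of tub_red between -0.085 and 0.085 m and z of dark0 in the frame of tub_red between 0 and 0.095 m) and (x of dark1 in the frame of tub_red between -0.11 and 0.11 m and y of dark1 in the frame of tub_red between -0.085 and 0.085 m and z of dark1 in the frame of tub_red between 0 and 0.095 m) and (x of dark2 in the frame of tub_red between -0.11 and 0.11 m and y of dark2 in the frame of tub_red between -0.085 and 0.085 m and z of dark2 in the frame of tub_red between 0 and 0.095 m)))) and linear speed of each of pale0, pale1, pale2, dark0, dark1, dark2 below 0.03 m/s and contact force between each of pale0, pale1, pale2, dark0, dark1, dark2 and the fingers below 0.05 N), for 0.2 s.
2. both label tubes stand fully down in holes of the rack ((horizontal distance between tube_pale and rack_hole0 below 0.008 m or horizontal distance between tube_pale and rack_hole1 below 0.008 m or horizontal distance between tube_pale and rack_hole2 below 0.008 m or horizontal distance between tube_pale and rack_hole3 below 0.008 m) and z of each of tube_pale, tube_dark in the frame of rack below 0.016 m and angle between each of tube_pale, tube_dark's own z axis and vertical below 0.15 rad and linear speed of each of tube_pale, tube_dark below 0.03 m/s and (horizontal distance between tube_dark and rack_hole0 below 0.008 m or horizontal distance between tube_dark and rack_hole1 below 0.008 m or horizontal distance between tube_dark and rack_hole2 below 0.008 m or horizontal distance between tube_dark and rack_hole3 below 0.008 m)), for 0.2 s.
At the end, for the whole second after the job is handed in: Each finial present lies at rest, centre below 95 mm, in a tub: pale ones in one, dark in the other, as labelled at the start; all three tubes stand in rack holes, within 8 mm of a hole's centre, foot under 16 mm above the bench, tilted under 0.15 rad (all of step 2 and (((x of pale0 in the frame of tub_red between -0.11 and 0.11 m and y of pale0 in the frame of tub_red between -0.085 and 0.085 m and z of pale0 in the frame of tub_red between 0 and 0.095 m) and (x of pale1 in the frame of tub_red between -0.11 and 0.11 m and y of pale1 in the frame of tub_red between -0.085 and 0.085 m and z of pale1 in the frame of tub_red between 0 and 0.095 m) and (x of pale2 in the frame of tub_red between -0.11 and 0.11 m and y of pale2 in the frame of tub_red between -0.085 and 0.085 m and z of pale2 in the frame of tub_red between 0 and 0.095 m) and (x of dark0 in the frame of tub_blue between -0.11 and 0.11 m and y of dark0 in the frame of tub_blue between -0.085 and 0.085 m and z of dark0 in the frame of tub_blue between 0 and 0.095 m) and (x of dark1 in the frame of tub_blue between -0.11 and 0.11 m and y of dark1 in the frame of tub_blue between -0.085 and 0.085 m and z of dark1 in the frame of tub_blue between 0 and 0.095 m) and (x of dark2 in the frame of tub_blue between -0.11 and 0.11 m and y of dark2 in the frame of tub_blue between -0.085 and 0.085 m and z of dark2 in the frame of tub_blue between 0 and 0.095 m)) or ((x of pale0 in the frame of tub_blue between -0.11 and 0.11 m and y of pale0 in the frame of tub_blue between -0.085 and 0.085 m and z of pale0 in the frame of tub_blue between 0 and 0.095 m) and (x of pale1 in the frame of tub_blue between -0.11 and 0.11 m and y of pale1 in the frame of tub_blue between -0.085 and 0.085 m and z of pale1 in the frame of tub_blue between 0 and 0.095 m) and (x of pale2 in the frame of tub_blue between -0.11 and 0.11 m and y of pale2 in the frame of tub_blue between -0.085 and 0.085 m and z of pale2 in the frame of tub_blue between 0 and 0.095 m) and (x of dark0 in the frame of tub_red between -0.11 and 0.11 m and y of dark0 in the frame of tub_red between -0.085 and 0.085 m and z of dark0 in the frame of tub_red between 0 and 0.095 m) and (x of dark1 in the frame of tub_red between -0.11 and 0.11 m and y of dark1 in the frame of tub_red between -0.085 and 0.085 m and z of dark1 in the frame of tub_red between 0 and 0.095 m) and (x of dark2 in the frame of tub_red between -0.11 and 0.11 m and y of dark2 in the frame of tub_red between -0.085 and 0.085 m and z of dark2 in the frame of tub_red between 0 and 0.095 m))) and linear speed of each of pale0, pale1, pale2, dark0, dark1, dark2, tube_rust below 0.03 m/s and (horizontal distance between tube_rust and rack_hole0 below 0.008 m or horizontal distance between tube_rust and rack_hole1 below 0.008 m or horizontal distance between tube_rust and rack_hole2 below 0.008 m or horizontal distance between tube_rust and rack_hole3 below 0.008 m) and z of tube_rust in the frame of rack below 0.016 m and angle between tube_rust's own z axis and vertical below 0.15 rad); the robot touches nothing.
It fails at once if a finial strikes a tub with more than 30 N (dropped in or rammed) (contact force between any of pale0, pale1, pale2, dark0, dark1, dark2 and tub_red above 30 N or contact force between any of pale0, pale1, pale2, dark0, dark1, dark2 and tub_blue above 30 N).
It fails at once if the offcut or the sharpening stone is pushed more than 6 cm (distance of any of offcut, hone from where it was at the start of the episode above 0.06 m).
It fails at once if the rust-red tube is pulled out or moved more than 3 cm (distance of tube_rust from where it was at the start of the episode above 0.03 m).
Of pale0, pale1, pale2, dark0, dark1, dark2 only 4 to 6 are there at a start; the rules pass over those that are not, and their reading is None.
At some moment in a run one of pale0, pale1, pale2, dark0, dark1, dark2 may be knocked a few centimetres aside while the robot is not near it.
It also fails if it takes over 210 s, if anything falls off the work surface, if the arm or the gripper's body presses on something with over 40 N, if the wrist force passes 120 N, or if a joint passes its speed limit or range.

ROBOT

A 6-joint arm with a two-finger parallel gripper is mounted at the origin on the work surface. World frame = base frame: x ahead of the robot, y to its left, z up, the work surface at z = 0. Lengths are in m, angles in rad, forces in N, time in s.
With the tool pointing down it reaches from about 0.3 to 0.85 m from the base axis. Payload 4.2 kg.
Tool frame: the origin (TCP) lies on the mounting face of the last link; the fingertips stand 191 mm ahead of it and the grasp point (between the pads) lies 172 mm ahead of it (ctrl.hold_point_z is the distance from the TCP to the grasp point, in m); z points along the fingers, y is the line along which they close (so a half turn about z gives the same grasp; the last joint's range is limited). The gripper opens to 91 mm and grips with 3 to 60 N. Pads are 32 mm wide; open, the fingers measure 118 mm over their backs; the gripper's body (76 mm by 178 mm) begins 60 mm behind the grasp point.
Start: joints at [-1.175, 0.32, 1.565, -0, 1.257, -0.02], TCP at [0.232, -0.526, 0.405] pointing down, gripper open.
Joint ranges: [-3.11, 3.11], [-0.84, 2.01], [0.21, 2.61], [-1.34, 4.49], [0.05, 2.63], [-2.56, 2.56]. Speed limits (rad/s): [2.57, 2.57, 3.14, 3.14, 3.14, 3.14].

INTERFACE

Orientations are given as a unit quaternion [w, x, y, z].
In Python, from station import ctrl gives the robot as it stands.
- The arm moves only by the shell command python3 -m pendant 'ROWS' [FORCE]. ROWS is JSON, a list that holds one entry, the list of rows, each a list of 5 numbers: the shift along the tool's x, y, z in mm, then the turn about the tool's z in degrees, then the opening, from 0 (shut) to 1 (fully open). In form: [[[dx, dy, dz, twist, fingers], ...]]. A call has 1 to 20 rows; each row is the pose to reach, as a shift and turn from the pose commanded when the call began, along the tool's axes at that moment; what a row does not reach only later rows make up. A row lasts 1/8 s, in which the tool goes at most 62.5 mm and 10.7 degrees, less where a joint would pass 70% of its speed; a pose out of reach is approached as far as the arm can. A call with a gripper value outside its range is refused whole. The fingers move at their own pace and stop on an object; FORCE is the grip in N (left out, the last holds). Time passes only in rows, so rows that repeat a pose let the fingers close. It gives the time, the measured TCP pose, the force, the opening and the grip force at its end, in the units of the state.
- ctrl.sense(): the state, without advancing time (a new reading comes with each control period).
- ctrl.get_image(name): name is "scene" or "side" or "wrist"; returns a dict with "img" (420x560x3 uint8, blue, green, red), "z_map" (420x560 float32, m along the optical axis (not along the pixel's ray), 0 where there is no reading), "intrinsics" (3x3 intrinsics, pixels), "R" (3x3) and "t" (3): a world point X has camera coordinates R X + t; the wrist camera has in their place "mount" (4x4, takes a point from camera to tool coordinates, whose origin is the TCP and whose axes are the flange's). Camera axes: x right, y down, z forward; pixel columns grow to the right and rows downward; lengths in m; the calibration is good to about 2 mm. A picture is of the moment at which its call begins: read the wrist's pose just before it.
- ctrl.hand_in(): hands the job in; it is judged then, once.
The state is a dict: "time": time; "qpos": joint angles; "qd": joint speeds; "tau": joint torques, N m; "position": TCP position; "eef_rot": TCP orientation; "ft_force": force on the tool from outside, world axes, zero at the start; "ft_torque": the same for the moment, N m; "gripper_width": opening from 0.0 (shut) to 1.0 (fully open); "grip_force": force on a finger pad.
Only numpy, scipy, OpenCV 4.12 (cv2) and the standard library are available. Lean on these libraries where they do the work, as an engineer would, in place of code of your own. Each camera call takes 0.05 s, during which the arm holds its last target. There are 200 camera calls.

## Working session

There is one attempt and no reset: what is moved stays moved. The work goes in short steps, Python scripts to look and compute and a shell command to move; the robot and the scene stay as the last step left them, time stands still between calls to the robot, and variables do not carry over. Pictures are saved under pics/ and viewed, at most 14 in all, crops included, and the job is handed in when it is done.

```bash
ls; mkdir -p pics
python3 - <<'E'
from station import ctrl
import cv2
for n in("scene","side"):
    d=ctrl.get_image(n); cv2.imwrite(f"pics/{n}0.png",d["img"]); print(n,d["intrinsics"].tolist(),(-d["R"].T@d["t"]).round(3),d["R"].round(3).tolist(),(d["z_map"]>0).mean())
s=ctrl.sense(); print(s); print(ctrl.hold_point_z)
E
```

```text
pics
scene [[392.043760279508, 0.0, 285.11938812788554], [0.0, 392.043760279508, 210.47421056823123], [0.0, 0.0, 1.0]] [ 1.006 -0.383  0.698] [[0.629, 0.777, 0.003], [0.548, -0.44, -0.712], [-0.552, 0.449, -0.703]] 0.9961139455782313
side [[454.9690552895908, 0.0, 274.06754847395774], [0.0, 454.9690552895908, 208.14228350178578], [0.0, 0.0, 1.0]] [-0.017  0.596  0.731] [[-0.749, -0.662, -0.003], [-0.421, 0.48, -0.77], [0.511, -0.575, -0.638]] 0.996062925170068
{'time': 0.1, 'qpos': array([-1.17497324e+00,  3.20236624e-01,  1.56555278e+00,  1.41879744e-05,
        1.25740393e+00, -2.00133917e-02]), 'qd': array([ 2.96109038e-04, -6.99644330e-05, -4.52166645e-03,  8.26805291e-04,
       -2.20529690e-03, -9.65283021e-04]), 'tau': array([-4.10916527e-04, -4.13336384e+01, -2.32509792e+01,  7.28727621e-02,
        4.22264845e-02, -4.94307460e-05]), 'position': array([ 0.2322128 , -0.52586356,  0.40400079]), 'eef_rot': array([-7.87513984e-04,  9.78462898e-01,  2.06421211e-01, -1.42876664e-04]), 'ft_force': array([-0.16123727,  0.37541914,  0.50353362]), 'ft_torque': array([-0.05691058,  0.00505236, -0.0157316 ]), 'grip_force': 0.0, 'gripper_width': 0.9963569117962904}
0.172
```

View pics/scene0.png

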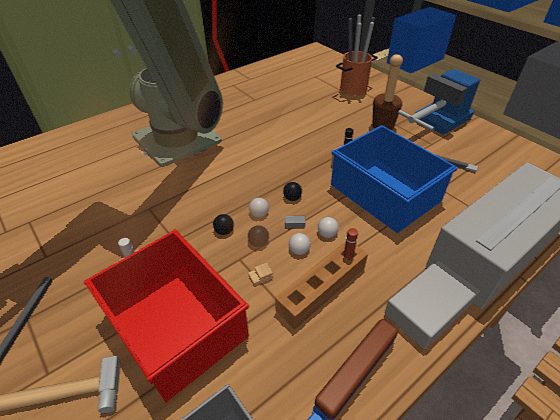

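View pics/side0.png

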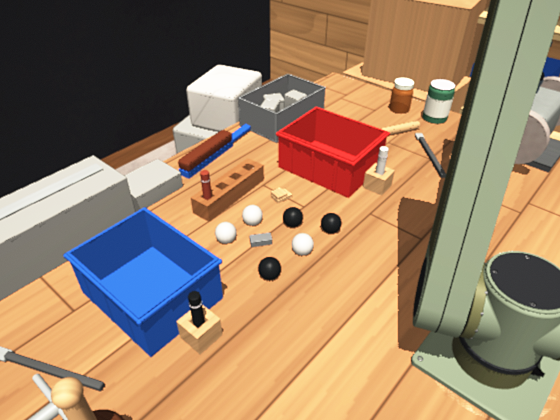

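The scene view shows the red tub (label pale, tube near (125,247)) and the blue tub (label dark, tube near (348,135)). There are pale balls at (259,208), (328,228) and (300,244), and dark balls at (292,191), (223,225) and (258,236). The side view confirms three dark and three pale, with the rack, rust tube, offcut and hone lying between the tubs.

```bash
cat > h.py <<'E'
from station import ctrl
import numpy as np, cv2
from scipy.optimize import least_squares
from scipy.spatial.transform import Rotation as Ro
def cloud(n):
    d=ctrl.get_image(n); z=d["z_map"]; K=d["intrinsics"]
    v,u=np.mgrid[:z.shape[0],:z.shape[1]]
    c=np.stack([(u-K[0,2])/K[0,0]*z,(v-K[1,2])/K[1,1]*z,z],-1)
    if "R" in d: w=(c-d["t"])@d["R"]
    else:
        s=ctrl.sense(); M=d["mount"]; c=c@M[:3,:3].T+M[:3,3]
        w=c@tool()[0].T+s["position"]
    w[z==0]=np.nan
    return d["img"],w
def tool():
    s=ctrl.sense(); q=s["eef_rot"]; return Ro.from_quat([q[1],q[2],q[3],q[0]]).as_matrix(),s["position"]
def blobs(img,w,zlo,zhi,amin=30,box=(0.2,0.95,-0.6,0.6)):
    x,y,z=w[...,0],w[...,1],w[...,2]
    m=((z>zlo)&(z<zhi)&(x>box[0])&(x<box[1])&(y>box[2])&(y<box[3])).astype(np.uint8)
    n,l,st,ce=cv2.connectedComponentsWithStats(m,connectivity=4)
    return [(l==i,ce[i],st[i,4]) for i in range(1,n) if st[i,4]>=amin]
def ballfit(p,r=.025,zc=.018):
    f=lambda c:np.linalg.norm(p-[c[0],c[1],zc],axis=1)-r
    s=least_squares(f,p[:,:2].mean(0),loss="soft_l1",f_scale=.002)
    return s.x,np.sqrt(np.mean(s.fun**2))
def balls():
    for n in("scene","side"):
        img,w=cloud(n)
        for m,c,a in blobs(img,w,.010,.05,60):
            if a<1500:
                x,e=ballfit(w[m]); print(n,c.round(),a,x.round(4),"rms %.4f"%e,"zmax %.3f"%np.nanmax(w[m][:,2]),"bgr",np.median(img[m],0))
def shift(target,yaw=None):
    """world grasp-point target -> tool shift mm; yaw = world direction of closing axis (rad)"""
    R,p=tool(); g=p+R[:,2]*ctrl.hold_point_z; s=R.T@(np.array(target)-g)*1000
    t=None
    if yaw is not None:
        v=R.T@[np.cos(yaw),np.sin(yaw),0]; t=np.degrees(np.arctan2(-v[0],v[1])); t=(t+90)%180-90
    return s.round(1),t
E
python3 - <<'E'
from h import *
balls()
for n in("scene","side"):
    img,w=cloud(n); b,g,r=[img[...,i].astype(int) for i in range(3)]
    hgt=w[...,2]
    for name,m in(("red",(r>90)&(g<60)&(b<60)),("blue",(b>90)&(r<b*.5))):
        q=m&(abs(hgt-.115)<.006)&(w[...,0]>.2)&(w[...,0]<.95)&(abs(w[...,1])<.6)
        k=cv2.connectedComponentsWithStats(q.astype(np.uint8),connectivity=8); i=1+np.argmax(k[2][1:,4]); 
        P=w[q][:,:2]; c=np.median(P,0); P=P[np.linalg.norm(P-c,axis=1)<.17]
        print(n,name,len(P),cv2.minAreaRect((P*1000).astype(np.float32)))
    for m,c,a in blobs(img,w,.044,.056,80): 
        print(n,"z50",c.round(),a,cv2.minAreaRect((w[m][:,:2]*1000).astype(np.float32)),np.median(img[m],0))
    for m,c,a in blobs(img,w,.08,.124,20): print(n,"tall",c.round(),a,w[m].mean(0).round(3),w[m][:,:2].min(0).round(3),w[m][:,:2].max(0).round(3),np.median(img[m],0))
E
```

```text
scene [384. 122.] 207 [0.367  0.5362] rms 0.0090 zmax 0.050 bgr [16. 25. 42.]
scene [394. 165.] 869 [0.5291 0.3855] rms 0.0425 zmax 0.050 bgr [89. 45. 17.]
scene [461. 163.] 155 [0.6269 0.5763] rms 0.0133 zmax 0.019 bgr [87. 86. 86.]
scene [383. 203.] 1317 [0.618  0.2411] rms 0.0696 zmax 0.050 bgr [89. 44. 16.]
scene [293. 191.] 271 [0.4298 0.1105] rms 0.0015 zmax 0.045 bgr [26. 25. 25.]
scene [259. 207.] 304 [0.4232 0.0073] rms 0.0014 zmax 0.046 bgr [135.5 144.  156. ]
scene [223. 224.] 334 [ 0.417  -0.0926] rms 0.0013 zmax 0.045 bgr [28. 28. 33.]
scene [295. 220.] 193 [0.4987 0.0607] rms 0.0076 zmax 0.022 bgr [133. 133. 133.]
scene [328. 227.] 339 [0.5802 0.0944] rms 0.0014 zmax 0.046 bgr [145. 152. 159.]
scene [258. 236.] 348 [ 0.4989 -0.0499] rms 0.0014 zmax 0.046 bgr [43. 60. 85.]
scene [446. 310.] 1387 [0.8839 0.0708] rms 0.1149 zmax 0.050 bgr [71. 74. 76.]
scene [300. 243.] 371 [0.5767 0.0091] rms 0.0012 zmax 0.045 bgr [147. 153. 160.]
scene [160. 283.] 1466 [ 0.4783 -0.2895] rms 0.0563 zmax 0.050 bgr [ 14.  18. 105.]
scene [432. 260.] 89 [0.8111 0.1773] rms 0.0060 zmax 0.050 
[... 6206 characters left out ...]
19628906), 61.12633514404297) [150. 200. 248.]
side tall [281.  97.] 1423 [ 0.845 -0.409  0.089] [ 0.764 -0.544] [ 0.93  -0.295] [95. 98. 98.]
side tall [335. 139.] 2685 [ 0.558 -0.296  0.1  ] [ 0.409 -0.405] [ 0.69  -0.199] [ 32.  36. 188.]
side tall [205. 179.] 160 [0.677 0.057 0.104] [0.67  0.044] [0.693 0.065] [ 47.5  64.5 139. ]
side tall [ 62. 222.] 2454 [0.789 0.352 0.102] [0.784 0.191] [0.794 0.494] [113. 122. 126.]
side tall [148. 267.] 4704 [0.554 0.313 0.103] [0.409 0.215] [0.69  0.408] [153.  74.  33.]
side tall [ 42. 413.] 22 [0.449 0.583 0.081] [0.444 0.577] [0.452 0.588] [233.5 239.  239. ]
side tall [107. 415.] 245 [0.367 0.523 0.094] [0.347 0.509] [0.388 0.535] [20. 29. 51.]
```

Run:
```python
from h import *
print(shift([.423,.0065,.20],0),shift([.423,.0065,.026],0)); R,p=tool();print(R.round(3).tolist())
for n in("scene","side"):
    img,w=cloud(n)
    for m,c,a in blobs(img,w,.012,.03,100,(.48,.62,-.14,.08)): print(n,a,cv2.minAreaRect((w[m][:,:2]*1000).astype(np.float32)))
```

```text
(array([ 389.6, -409.9,   32.7]), np.float64(-66.17713100479014)) (array([ 389.6, -409.8,  206.7]), np.float64(-66.17713100479014))
[[0.915, 0.404, -0.0], [0.404, -0.915, 0.001], [0.0, -0.001, -1.0]]
scene 185 ((511.36297607421875, 51.027488708496094), (48.72538375854492, 25.37469482421875), 51.386051177978516)
scene 112 ((509.6686706542969, -59.31671905517578), (46.4215087890625, 23.577621459960938), 46.816162109375)
scene 130 ((585.5529174804688, 1.6520671844482422), (47.75040054321289, 29.7559814453125), 49.58835220336914)
scene 260 ((584.6113891601562, -106.1925048828125), (44.80186080932617, 34.0499382019043), 77.2196273803711)
side 131 ((583.33740234375, -104.59092712402344), (39.70193099975586, 33.84013748168945), 76.78848266601562)
side 141 ((569.6926879882812, 16.66937255859375), (49.10697555541992, 30.41181182861328), 39.2943115234375)
side 189 ((508.6768798828125, 50.788230895996094), (50.00321578979492, 26.810588836669922), 51.914031982421875)
```

```bash
python3 -m pendant '[[[30,-30,0,-5,0.8],[60,-63,0,-10,0.8],[90,-95,0,-16,0.8],[120,-126,0,-22,0.8],[150,-158,0,-28,0.8],[180,-190,0,-34,0.8],[210,-221,0,-40,0.8],[240,-253,0,-46,0.8],[270,-284,0,-52,0.8],[300,-316,0,-58,0.8],[330,-347,0,-66,0.8],[360,-379,0,-66,0.8],[389.6,-410,0,-66,0.8],[389.6,-410,33,-66,0.8],[389.6,-410,33,-66,0.8],[389.6,-410,33,-66,0.8]]]' 20
python3 - <<'E'
from h import *
print(shift([.423,.0065,.026],0))
balls()
E
```

```text
time: 2.4
position: [0.4232, 0.0061, 0.3725]
eef_rot: [0.0, 0.708, 0.706, 0.0]
ft_force: [-0.5, 0.6, 0.5]
gripper_width: 0.798
grip_force: 0.0
(array([  0.4,  -0.6, 174.5]), np.float64(-0.20921006400737951))
scene [384. 122.] 208 [0.3669 0.5372] rms 0.0087 zmax 0.050 bgr [17. 26. 45.]
scene [394. 165.] 865 [0.5302 0.3856] rms 0.0424 zmax 0.050 bgr [94. 48. 18.]
scene [461. 163.] 157 [0.6262 0.5755] rms 0.0132 zmax 0.019 bgr [92. 92. 92.]
scene [383. 203.] 1303 [0.6184 0.2416] rms 0.0696 zmax 0.050 bgr [95. 48. 18.]
scene [293. 191.] 273 [0.4299 0.1106] rms 0.0015 zmax 0.046 bgr [29. 27. 27.]
scene [259. 207.] 303 [0.4233 0.0074] rms 0.0015 zmax 0.046 bgr [132. 141. 152.]
scene [223. 224.] 334 [ 0.4172 -0.0926] rms 0.0013 zmax 0.046 bgr [24. 26. 29.]
scene [295. 220.] 195 [0.4988 0.0608] rms 0.0077 zmax 0.022 bgr [140. 140. 141.]
scene [328. 227.] 339 [0.5803 0.0947] rms 0.0013 zmax 0.046 bgr [153. 159. 166.]
scene [258. 236.] 348 [ 0.4989 -0.0498] rms 0.0013 zmax 0.046 bgr [39. 55. 78.]
scene [445. 310.] 1393 [0.8841 0.0696] rms 0.1145 zmax 0.050 bgr [76. 79. 81.]
scene [300. 243.] 3
[... 1547 characters left out ...]
[ 0.4989 -0.0517] rms 0.0014 zmax 0.046 bgr [22. 21. 20.]
side [331. 223.] 334 [ 0.4168 -0.0946] rms 0.0016 zmax 0.045 bgr [22. 22. 21.]
side [226. 232.] 346 [0.5802 0.0926] rms 0.0015 zmax 0.044 bgr [244.  249.5 251. ]
side [141. 256.] 1404 [0.6604 0.2731] rms 0.0493 zmax 0.050 bgr [150.  73.  34.]
side [261. 238.] 208 [0.521  0.0413] rms 0.0077 zmax 0.021 bgr [188.  192.5 193. ]
side [302. 243.] 365 [0.4231 0.0057] rms 0.0013 zmax 0.045 bgr [245. 250. 252.]
side [270. 268.] 420 [0.4296 0.1087] rms 0.0012 zmax 0.044 bgr [36. 36. 35.]
side [212. 296.] 277 [0.4399 0.2462] rms 0.0073 zmax 0.050 bgr [150.  73.  33.]
side [ 51. 369.] 841 [0.5656 0.5246] rms 0.0416 zmax 0.018 bgr [112. 116. 117.]
```

```bash
cat >> h.py <<'E'
TUB={"red":((.571,-.302),np.radians(3.2)),"blue":((.571,.311),np.radians(.3))}
def tubpt(t,lx,ly):
    (x,y),a=TUB[t]; return np.array([x+lx*np.cos(a)-ly*np.sin(a),y+lx*np.sin(a)+ly*np.cos(a)])
def balls():
    for n in("scene","side"):
        img,w=cloud(n)
        for m,c,a in blobs(img,w,.010,.05,60):
            if a<1500:
                x,e=ballfit(w[m])
                if e<.004: print(n,a,x.round(4),"rms %.4f"%e,"bgr",np.median(img[m],0))
E
python3 -m pendant '[[[7.4,0,40,0,0.8],[7.4,0,80,0,0.8],[7.4,0,115,0,0.8],[7.4,0,140,0,0.8],[7.4,0,160,0,0.8],[7.4,0,174,0,0.8],[7.4,0,174,0,0.8],[7.4,0,174,0,0.8],[7.4,0,174,0,0.3],[7.4,0,174,0,0.3],[7.4,0,174,0,0.3],[7.4,0,174,0,0.3],[7.4,0,174,0,0.3],[7.4,0,174,0,0.3],[7.4,0,150,0,0.3],[7.4,0,110,0,0.3],[7.4,0,70,0,0.3],[7.4,0,30,0,0.3],[7.4,0,0,0,0.3],[7.4,0,0,0,0.3]]]' 20
python3 - <<'E'
from h import *
for l in((-.015,-.042),(-.015,.042),(.018,0)): print(l,shift([*tubpt("red",*l),.2],np.radians(3.2)))
E
```

```text
time: 5.0
position: [0.4234, 0.0139, 0.3731]
eef_rot: [0.001, 0.708, 0.706, 0.001]
ft_force: [-0.1, -0.5, -1.6]
gripper_width: 0.529
grip_force: 20.0
(-0.015, -0.042) (array([-358.2,  135.4,    1.6]), np.float64(-3.3776820089523483))
(-0.015, 0.042) (array([-274.4,  130.4,    1.6]), np.float64(-3.3776820089523483))
(0.018, 0) (array([-314.3,  165.8,    1.8]), np.float64(-3.3776820089523483))
```

```bash
python3 -m pendant '[[[-40,15,0,0,0.3],[-80,30,0,0,0.3],[-120,45,0,0,0.3],[-160,60,0,0,0.3],[-200,75,0,-3.4,0.3],[-240,90,0,-3.4,0.3],[-280,105,0,-3.4,0.3],[-320,120,0,-3.4,0.3],[-345,130,0,-3.4,0.3],[-358,135.4,0,-3.4,0.3],[-358,135.4,0,-3.4,0.3],[-358,135.4,30,-3.4,0.3],[-358,135.4,60,-3.4,0.3],[-358,135.4,90,-3.4,0.3],[-358,135.4,110,-3.4,0.3],[-358,135.4,130,-3.4,0.3],[-358,135.4,130,-3.4,0.3],[-358,135.4,130,-3.4,0.3]]]'
python3 - <<'E'
from h import *
print(shift([*tubpt("red",-.015,-.042),.033],np.radians(3.2)))
d=ctrl.get_image("side"); cv2.imwrite("pics/a.png",cv2.resize(d["img"][90:230,250:450],None,fx=4,fy=4))
d=ctrl.get_image("scene"); cv2.imwrite("pics/b.png",cv2.resize(d["img"][170:400,60:290],None,fx=2.5,fy=2.5))
E
```

```text
time: 7.25
position: [0.5575, -0.344, 0.2426]
eef_rot: [0.0, 0.687, 0.727, 0.0]
ft_force: [0.7, -0.5, -1.5]
gripper_width: 0.527
grip_force: 20.0
(array([-0.7,  0.6, 37.6]), np.float64(0.05773233907171971))
```

View pics/b.png

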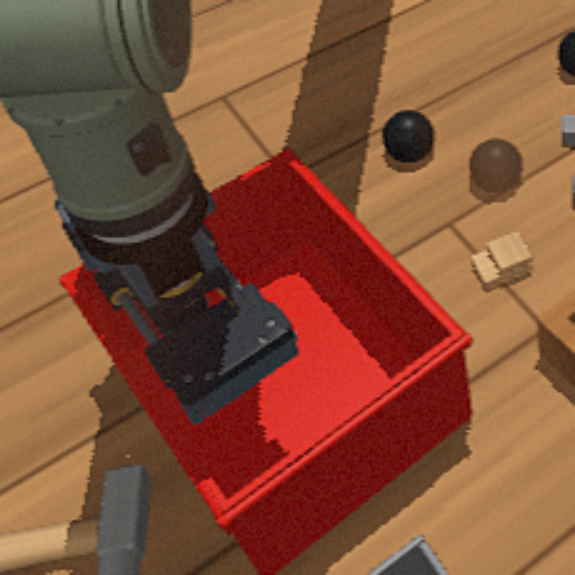

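The crop shows the gripper inside the red tub, its long side along the tub's x. The body is near the left wall (around (170,380) in the crop) with a clear gap, so I'll lower and release.

```bash
python3 -m pendant '[[[0,0,10,0,0.3],[0,0,18,0,0.3],[0,0,25,0,0.3],[0,0,30,0,0.3],[0,0,34,0,0.3],[0,0,36,0,0.3],[0,0,37.5,0,0.3],[0,0,37.5,0,0.3]]]'; python3 -m pendant '[[[0,0,0,0,0.56],[0,0,0,0,0.6],[0,0,0,0,0.7],[0,0,0,0,0.7],[0,0,-15,0,0.7],[0,0,-40,0,0.7],[0,0,-80,0,0.7],[0,0,-120,0,0.7],[0,0,-160,0,0.7],[0,0,-167,0,0.7],[40,0,-167,0,0.7],[80,0,-167,0,0.8],[120,-10,-167,0,0.8],[160,-20,-167,0,0.8],[200,-30,-167,0,0.8],[200,-30,-167,0,0.8],[200,-30,-167,0,0.8]]]'
python3 - <<'E'
from h import *
balls()
print(shift([.417,-.094,.026],0),shift([.577,.008,.026],np.pi/2),shift([.58,.0935,.026],np.pi/2))
img,w=cloud("scene")
for m,c,a in blobs(img,w,.02,.06,40,(.48,.66,-.39,-.21)): print(c,a,w[m].mean(0),ballfit(w[m],.025,.023),np.median(img[m],0))
E
```

```text
time: 8.35
position: [0.5574, -0.3446, 0.2043]
eef_rot: [0.0, 0.687, 0.727, -0.0]
ft_force: [-0.3, 0.2, -1.4]
gripper_width: 0.528
grip_force: 20.0
time: 10.48
position: [0.5163, -0.1469, 0.371]
eef_rot: [0.0, 0.687, 0.727, -0.0]
ft_force: [1.1, -0.4, 0.3]
gripper_width: 0.801
grip_force: 0.0
scene 273 [0.4297 0.1107] rms 0.0016 bgr [29. 27. 25.]
scene 263 [ 0.4169 -0.093 ] rms 0.0013 bgr [27. 28. 29.]
scene 338 [0.5802 0.0946] rms 0.0012 bgr [151. 158. 165.]
scene 345 [ 0.4988 -0.0499] rms 0.0014 bgr [44. 60. 85.]
scene 374 [0.5768 0.0091] rms 0.0012 bgr [153.  159.  167.5]
scene 601 [ 0.5591 -0.3512] rms 0.0038 bgr [157. 163. 171.]
side 310 [0.5767 0.0073] rms 0.0014 bgr [249. 253. 253.]
side 319 [ 0.499 -0.052] rms 0.0014 bgr [39. 38. 38.]
side 331 [ 0.417  -0.0951] rms 0.0014 bgr [39. 39. 38.]
side 344 [0.5801 0.0928] rms 0.0013 bgr [250. 253. 254.]
side 419 [0.4296 0.1087] rms 0.0013 bgr [40. 39. 38.]
(array([ 59. , -96.3, 173. ]), np.float64(3.1715320625817327)) (array([152. ,  69.1, 172.9]), np.float64(-86.82846946985066)) (array([237.2,  76.8, 172.9]), np.float64(-86.82846946985066))
[208.8968254  286.94444444] 378 [ 0.56225352 -0.21745945  0.04078258] (array([ 0.56310969, -0.21724701]), np.float64(0.028426648951798462)) [ 11.  15. 107.]
[146.26506024 327.11015491] 581 [ 0.56570315 -0.35199928  0.03862526] (array([ 0.55692899, -0.35094609]), np.float64(0.0011126538403792503)) [160. 166. 173.]
```

```bash
python3 -m pendant '[[[17,8,0,-10,0.75],[34,16,0,-20,0.75],[51,25,0,-30,0.75],[68,34,0,-40,0.75],[85,43,0,-50,0.75],[102,52,0,-60,0.75],[120,60,0,-70,0.75],[138,68,0,-80,0.75],[152.4,76,0,-86.8,0.75],[152.4,76,40,-86.8,0.75],[152.4,76,80,-86.8,0.75],[152.4,76,115,-86.8,0.75],[152.4,76,115,-86.8,0.75],[152.4,76,115,-86.8,0.75]]]'
python3 - <<'E'
from h import *
balls(); print(shift([.584,.008,.026],np.pi/2))
E
```

```text
time: 12.38
position: [0.5844, 0.0094, 0.2573]
eef_rot: [0.001, 0.0, 1.0, -0.0]
ft_force: [-0.1, 0.3, -1.5]
gripper_width: 0.748
grip_force: 0.0
scene 333 [ 0.417  -0.0929] rms 0.0014 bgr [22. 23. 26.]
scene 297 [0.5804 0.0948] rms 0.0014 bgr [158. 165. 172.]
scene 350 [ 0.499  -0.0497] rms 0.0013 bgr [33. 44. 64.]
scene 327 [0.5769 0.0093] rms 0.0013 bgr [119. 123. 131.]
scene 598 [ 0.5591 -0.351 ] rms 0.0037 bgr [163.  170.  177.5]
side 86 [ 0.6843 -0.0695] rms 0.0039 bgr [ 45.  73. 117.]
side 311 [0.5767 0.0072] rms 0.0014 bgr [215. 231. 237.]
side 313 [ 0.4988 -0.0519] rms 0.0015 bgr [29. 31. 31.]
side 328 [ 0.417  -0.0949] rms 0.0014 bgr [24. 24. 23.]
side 345 [0.5802 0.0927] rms 0.0014 bgr [251. 253. 254.]
side 421 [0.4298 0.1086] rms 0.0014 bgr [40. 40. 39.]
(array([ 1.1, -1.5, 60. ]), np.float64(-0.000529224346237811))
```

Next I pick it (tool y = +Y world, tool x = −X), lift it and turn back toward the tub yaw.

```bash
python3 -m pendant '[[[0,-1,25,0,0.75],[0,-1,45,0,0.75],[0,-1,60,0,0.75],[0,-1,60,0,0.75],[0,-1,60,0,0.3],[0,-1,60,0,0.3],[0,-1,60,0,0.3],[0,-1,60,0,0.3],[0,-1,60,0,0.3],[0,-1,60,0,0.3],[0,-1,40,0,0.3],[0,-1,0,0,0.3],[0,-1,-40,0,0.3],[0,-1,-80,0,0.3],[0,-1,-115,0,0.3],[0,-1,-115,0,0.3],[0,-1,-115,0,0.3]]]' 20
python3 - <<'E'
from h import *
print(shift([*tubpt("red",-.015,.042),.2],np.radians(3.2)))
E
```

```text
time: 14.6
position: [0.5829, 0.0089, 0.3695]
eef_rot: [-0.002, -0.0, 1.0, 0.0]
ft_force: [-0.6, -0.1, -1.9]
gripper_width: 0.53
grip_force: 20.0
(array([  28.8, -269.8,   -2.4]), np.float64(86.8204724739102))
```

```bash
python3 -m pendant '[[[0,-25,0,10,0.3],[4,-50,0,20,0.3],[8,-75,0,30,0.3],[12,-100,0,40,0.3],[16,-130,0,50,0.3],[20,-160,0,60,0.3],[24,-190,0,70,0.3],[27,-220,0,80,0.3],[28.8,-250,0,86.8,0.3],[28.8,-270,0,86.8,0.3],[28.8,-270,0,86.8,0.3],[28.8,-270,30,86.8,0.3],[28.8,-270,60,86.8,0.3],[28.8,-270,90,86.8,0.3],[28.8,-270,110,86.8,0.3],[28.8,-270,125,86.8,0.3],[28.8,-270,125,86.8,0.3],[28.8,-270,125,86.8,0.3]]]'
python3 - <<'E'
from h import *
print(shift([*tubpt("red",-.015,.042),.033],np.radians(3.2)))
E
```

```text
time: 16.85
position: [0.5552, -0.2611, 0.2471]
eef_rot: [0.001, 0.687, 0.727, 0.0]
ft_force: [0.2, -0.7, -1.4]
gripper_width: 0.529
grip_force: 20.0
(array([ 0.4, -1.8, 42.1]), np.float64(0.051236867489834026))
```

```bash
python3 -m pendant '[[[0,0,10,0,0.3],[0,0,20,0,0.3],[0,0,28,0,0.3],[0,0,34,0,0.3],[0,0,38,0,0.3],[0,0,40.5,0,0.3],[0,0,42,0,0.3],[0,0,42,0,0.3]]]'; python3 -m pendant '[[[0,0,0,0,0.56],[0,0,0,0,0.6],[0,0,0,0,0.7],[0,0,0,0,0.7],[0,0,-15,0,0.7],[0,0,-40,0,0.7],[0,0,-80,0,0.7],[0,0,-120,0,0.7],[0,0,-160,0,0.7],[0,0,-167,0,0.7],[40,0,-167,-10,0.75],[80,0,-167,-20,0.75],[120,0,-167,-30,0.75],[160,0,-167,-40,0.75],[200,0,-167,-50,0.75],[240,0,-167,-60,0.75],[280,0,-167,-70,0.75],[320,0,-167,-80,0.75],[350,0,-167,-86.8,0.75],[350,0,-167,-86.8,0.75]]]'
python3 - <<'E'
from h import *
balls()
print(shift([.58,.0937,.026],np.pi/2))
img,w=cloud("scene")
for m,c,a in blobs(img,w,.02,.06,40,(.48,.66,-.39,-.21)): print(c,a,ballfit(w[m],.025,.023),np.median(img[m],0))
E
```

```text
time: 17.85
position: [0.5548, -0.2612, 0.2043]
eef_rot: [0.0, 0.687, 0.727, 0.0]
ft_force: [-1.4, -0.0, -1.3]
gripper_width: 0.533
grip_force: 20.0
time: 20.35
position: [0.5346, 0.0898, 0.3705]
eef_rot: [-0.001, -0.001, 1.0, -0.0]
ft_force: [-0.7, -2.0, -0.1]
gripper_width: 0.749
grip_force: 0.0
scene 273 [0.4299 0.1106] rms 0.0016 bgr [29. 27. 26.]
scene 336 [ 0.4172 -0.0926] rms 0.0013 bgr [21.5 22.  26. ]
scene 339 [0.5803 0.0946] rms 0.0014 bgr [113. 117. 124.]
scene 348 [ 0.4991 -0.0499] rms 0.0013 bgr [35. 50. 75.]
scene 504 [ 0.5558 -0.254 ] rms 0.0038 bgr [160.  166.  172.5]
scene 602 [ 0.5591 -0.3513] rms 0.0037 bgr [160. 167. 174.]
side 314 [ 0.4989 -0.0519] rms 0.0014 bgr [24. 24. 23.]
side 329 [ 0.4169 -0.0949] rms 0.0014 bgr [24. 23. 22.]
side 346 [0.5801 0.0927] rms 0.0015 bgr [163. 175. 184.]
side 417 [0.4296 0.109 ] rms 0.0013 bgr [39. 39. 38.]
(array([-45.5,   6. , 172.7]), np.float64(-0.008145532742275918))
[208.52105263 286.51052632] 380 (array([ 0.56124795, -0.21714444]), np.float64(0.02931732619236952)) [ 13.  16. 109.]
[191.70721649 297.72371134] 485 (array([ 0.55362297, -0.25341487]), np.float64(0.0011258729135270413)) [162. 168. 175.]
[146.29238754 327.07958478] 578 (array([ 0.55700648, -0.35108722]), np.float64(0.0010384007645894253)) [163.  168.  176.5]
```

```bash
python3 -m pendant '[[[-25,3,0,0,0.75],[-45.5,5,0,0,0.75],[-45.5,5,40,0,0.75],[-45.5,5,80,0,0.75],[-45.5,5,120,0,0.75],[-45.5,5,150,0,0.75],[-45.5,5,172.5,0,0.75],[-45.5,5,172.5,0,0.75],[-45.5,5,172.5,0,0.3],[-45.5,5,172.5,0,0.3],[-45.5,5,172.5,0,0.3],[-45.5,5,172.5,0,0.3],[-45.5,5,172.5,0,0.3],[-45.5,5,172.5,0,0.3],[-45.5,5,150,0,0.3],[-45.5,5,100,0,0.3],[-45.5,5,50,0,0.3],[-45.5,5,0,0,0.3],[-45.5,5,0,0,0.3],[-45.5,5,0,0,0.3]]]'
python3 - <<'E'
from h import *
print(shift([*tubpt("red",.018,0),.2],np.radians(3.2)))
E
```

```text
time: 23.0
position: [0.58, 0.0933, 0.37]
eef_rot: [-0.001, -0.0, 1.0, -0.0]
ft_force: [0.1, -0.6, -2.4]
gripper_width: 0.528
grip_force: 20.0
(array([  -9.2, -394.2,   -1.9]), np.float64(86.82981507628534))
```

```bash
python3 -m pendant '[[[0,-35,0,10,0.3],[0,-70,0,20,0.3],[0,-110,0,30,0.3],[0,-150,0,40,0.3],[0,-190,0,50,0.3],[0,-230,0,60,0.3],[0,-270,0,70,0.3],[0,-310,0,80,0.3],[-1,-350,0,86.8,0.3],[-1,-380,0,86.8,0.3],[-1,-394.5,0,86.8,0.3],[-1,-394.5,0,86.8,0.3],[-1,-394.5,30,86.8,0.3],[-1,-394.5,60,86.8,0.3],[-1,-394.5,90,86.8,0.3],[-1,-394.5,110,86.8,0.3],[-1,-394.5,125,86.8,0.3],[-1,-394.5,125,86.8,0.3],[-1,-394.5,125,86.8,0.3]]]'
python3 - <<'E'
from h import *
print(shift([*tubpt("red",.010,0),.033],np.radians(3.2)))
E
```

```text
time: 25.38
position: [0.5822, -0.301, 0.2471]
eef_rot: [0.001, 0.687, 0.727, 0.0]
ft_force: [0.5, 0.1, -1.5]
gripper_width: 0.533
grip_force: 20.0
(array([-0.2, -1.5, 42.1]), np.float64(0.04375781877652685))
```

```bash
python3 -m pendant '[[[0,0,10,0,0.3],[0,0,20,0,0.3],[0,0,28,0,0.3],[0,0,34,0,0.3],[0,0,38,0,0.3],[0,0,40.5,0,0.3],[0,0,42,0,0.3],[0,0,42,0,0.3]]]'; python3 -m pendant '[[[0,0,0,0,0.56],[0,0,0,0,0.6],[0,0,0,0,0.66],[0,0,0,0,0.66],[0,0,-15,0,0.66],[0,0,-40,0,0.66],[0,0,-80,0,0.66],[0,0,-120,0,0.7],[0,0,-160,0,0.7],[0,0,-167,0,0.7],[40,-30,-167,0,0.75],[80,-60,-167,3.2,0.75],[120,-100,-167,3.2,0.75],[160,-140,-167,3.2,0.75],[185,-160,-167,3.2,0.75],[185,-160,-167,3.2,0.75],[185,-160,-167,3.2,0.75]]]'
python3 - <<'E'
from h import *
balls()
print(shift([.417,-.094,.026],0))
img,w=cloud("scene")
for m,c,a in blobs(img,w,.02,.06,40,(.48,.66,-.39,-.21)): print(c,a,ballfit(w[m],.025,.023),np.median(img[m],0))
E
```

```text
time: 26.38
position: [0.5818, -0.3012, 0.205]
eef_rot: [0.0, 0.687, 0.727, 0.0]
ft_force: [-2.3, 0.2, 2.7]
gripper_width: 0.535
grip_force: 20.0
time: 28.5
position: [0.4122, -0.1259, 0.3713]
eef_rot: [0.001, 0.707, 0.707, 0.0]
ft_force: [0.9, 0.4, 0.6]
gripper_width: 0.749
grip_force: 0.0
scene 273 [0.4297 0.1106] rms 0.0016 bgr [27. 25. 24.]
scene 333 [ 0.417  -0.0927] rms 0.0013 bgr [29. 30. 32.]
scene 348 [ 0.499  -0.0501] rms 0.0013 bgr [42. 60. 86.]
scene 601 [ 0.559  -0.3512] rms 0.0038 bgr [154. 160. 167.]
side 314 [ 0.4989 -0.0521] rms 0.0014 bgr [38. 37. 36.]
side 328 [ 0.4172 -0.0949] rms 0.0014 bgr [38.  38.  36.5]
side 418 [0.4296 0.1087] rms 0.0013 bgr [38. 39. 37.]
(array([ 32.3,   4.4, 173.1]), np.float64(-0.005760687827560673))
[208.48958333 286.51041667] 384 (array([ 0.5615132 , -0.21757295]), np.float64(0.029027941329820183)) [ 12.  16. 104.]
[184.04238921 309.83622351] 1038 (array([ 0.57753229, -0.28547752]), np.float64(0.013745254820949708)) [156. 162. 169.]
[146.27272727 327.12692967] 583 (array([ 0.55703523, -0.35099715]), np.float64(0.0011007879575157696)) [157. 162. 169.]
```

```bash
python3 -m pendant '[[[25,4.4,0,0,0.75],[25,4.4,40,0,0.75],[25,4.4,80,0,0.75],[25,4.4,120,0,0.75],[25,4.4,150,0,0.75],[25,4.4,173,0,0.75],[25,4.4,173,0,0.75],[25,4.4,173,0,0.75],[25,4.4,173,0,0.3],[25,4.4,173,0,0.3],[25,4.4,173,0,0.3],[25,4.4,173,0,0.3],[25,4.4,173,0,0.3],[25,4.4,173,0,0.3],[25,4.4,150,0,0.3],[25,4.4,100,0,0.3],[25,4.4,50,0,0.3],[25,4.4,0,0,0.3],[25,4.4,0,0,0.3],[25,4.4,0,0,0.3]]]'
python3 - <<'E'
from h import *
print(shift([*tubpt("blue",-.015,.042),.2],np.radians(.3)))
E
```

```text
time: 31.15
position: [0.4153, -0.1003, 0.3702]
eef_rot: [-0.001, 0.707, 0.707, -0.001]
ft_force: [-0.2, 0.2, -1.3]
gripper_width: 0.529
grip_force: 20.0
(array([453.1, 141.1,  -1.9]), np.float64(-0.27221137915883276))
```

```bash
python3 -m pendant '[[[45,14,0,0,0.3],[90,28,0,0,0.3],[135,42,0,0,0.3],[180,56,0,0,0.3],[225,70,0,0,0.3],[270,84,0,0,0.3],[315,98,0,0,0.3],[360,112,0,0,0.3],[405,126,0,0,0.3],[435,136,0,0,0.3],[453,141,0,-0.3,0.3],[453,141,0,-0.3,0.3],[453,141,30,-0.3,0.3],[453,141,60,-0.3,0.3],[453,141,90,-0.3,0.3],[453,141,110,-0.3,0.3],[453,141,125,-0.3,0.3],[453,141,125,-0.3,0.3],[453,141,125,-0.3,0.3]]]'
python3 - <<'E'
from h import *
print(shift([*tubpt("blue",-.015,.042),.033],np.radians(.3)))
d=ctrl.get_image("side"); cv2.imwrite("pics/c.png",cv2.resize(d["img"][170:400,20:260],None,fx=2.5,fy=2.5))
E
```

```text
time: 33.52
position: [0.5571, 0.3524, 0.2472]
eef_rot: [0.0, 0.705, 0.709, 0.001]
ft_force: [-0.1, 0.3, -1.0]
gripper_width: 0.532
grip_force: 20.0
(array([ 0.4, -1.6, 42.2]), np.float64(0.00829731510795284))
```

View pics/c.png

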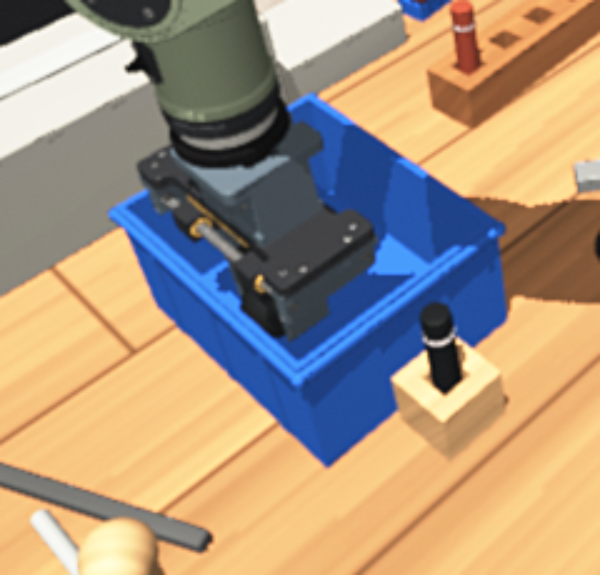

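The crop shows the gripper inside the blue tub, clear of the left wall (near (260,320) in the crop). The dark label tube stands in its block at (440,345). I'll lower and release.

```bash
python3 -m pendant '[[[0,0,10,0,0.3],[0,0,20,0,0.3],[0,0,28,0,0.3],[0,0,34,0,0.3],[0,0,38,0,0.3],[0,0,40.5,0,0.3],[0,0,42,0,0.3],[0,0,42,0,0.3]]]'; python3 -m pendant '[[[0,0,0,0,0.56],[0,0,0,0,0.6],[0,0,0,0,0.7],[0,0,0,0,0.7],[0,0,-15,0,0.7],[0,0,-40,0,0.7],[0,0,-80,0,0.7],[0,0,-120,0,0.7],[0,0,-160,0,0.7],[0,0,-167,0,0.7],[-40,-10,-167,0,0.75],[-80,-20,-167,0,0.75],[-120,-30,-167,0,0.75],[-160,-40,-167,0,0.75],[-210,-45,-167,0,0.75],[-260,-50,-167,0,0.75],[-310,-55,-167,0,0.75],[-350,-58,-167,0,0.75],[-350,-58,-167,0,0.75],[-350,-58,-167,0,0.75]]]'
python3 - <<'E'
from h import *
balls()
print(shift([.499,-.051,.026],0))
img,w=cloud("scene")
for m,c,a in blobs(img,w,.02,.06,40,(.48,.66,.235,.387)): print(c,a,ballfit(w[m],.025,.023),np.median(img[m],0))
E
```

```text
time: 34.58
position: [0.5569, 0.3526, 0.2043]
eef_rot: [0.0, 0.705, 0.709, 0.0]
ft_force: [-0.7, 0.5, -1.6]
gripper_width: 0.528
grip_force: 20.0
time: 37.08
position: [0.5007, 0.0025, 0.3709]
eef_rot: [-0.0, 0.705, 0.709, -0.0]
ft_force: [0.2, 0.1, -0.1]
gripper_width: 0.745
grip_force: 0.0
scene 271 [0.4299 0.1106] rms 0.0015 bgr [29. 28. 27.]
scene 349 [ 0.499  -0.0499] rms 0.0013 bgr [35. 52. 77.]
scene 603 [ 0.5592 -0.3512] rms 0.0038 bgr [161. 168. 175.]
side 315 [ 0.499  -0.0519] rms 0.0015 bgr [23. 23. 22.]
side 419 [0.4294 0.1088] rms 0.0012 bgr [38. 38. 37.]
side 331 [0.5533 0.3587] rms 0.0034 bgr [40. 39. 36.]
(array([-54.2,  -2. , 173. ]), np.float64(0.39070084228116286))
[394.28571429 174.34920635] 252 (array([0.5561953 , 0.36023043]), np.float64(0.001802060208662514)) [28.5 26.  25. ]
```

```bash
python3 -m pendant '[[[-25,-2,0,0,0.7],[-47,-2,0,0,0.7],[-47,-2,40,0,0.7],[-47,-2,80,0,0.7],[-47,-2,120,0,0.7],[-47,-2,150,0,0.7],[-47,-2,173,0,0.7],[-47,-2,173,0,0.7],[-47,-2,173,0,0.3],[-47,-2,173,0,0.3],[-47,-2,173,0,0.3],[-47,-2,173,0,0.3],[-47,-2,173,0,0.3],[-47,-2,173,0,0.3],[-47,-2,150,0,0.3],[-47,-2,100,0,0.3],[-47,-2,50,0,0.3],[-47,-2,0,0,0.3],[-47,-2,0,0,0.3],[-47,-2,0,0,0.3]]]'
python3 - <<'E'
from h import *
print(shift([*tubpt("blue",-.015,-.042),.2],np.radians(.3)))
E
```

```text
time: 39.72
position: [0.4984, -0.0448, 0.3702]
eef_rot: [-0.001, 0.705, 0.709, -0.001]
ft_force: [0.2, 0.7, -1.7]
gripper_width: 0.532
grip_force: 20.0
(array([313.4,  60. ,  -2. ]), np.float64(0.01666284248413774))
```

```bash
python3 -m pendant '[[[35,7,0,0,0.3],[70,14,0,0,0.3],[105,21,0,0,0.3],[140,28,0,0,0.3],[175,35,0,0,0.3],[210,42,0,0,0.3],[245,49,0,0,0.3],[280,56,0,0,0.3],[300,59,0,0,0.3],[313.5,59,0,0,0.3],[313.5,59,0,0,0.3],[313.5,59,30,0,0.3],[313.5,59,60,0,0.3],[313.5,59,90,0,0.3],[313.5,59,110,0,0.3],[313.5,59,125,0,0.3],[313.5,59,125,0,0.3],[313.5,59,125,0,0.3]]]'
python3 - <<'E'
from h import *
print(shift([*tubpt("blue",-.015,-.042),.033],np.radians(.3)))
E
```

```text
time: 41.98
position: [0.5567, 0.2689, 0.2472]
eef_rot: [0.0, 0.705, 0.709, 0.001]
ft_force: [0.1, -0.5, -1.5]
gripper_width: 0.533
grip_force: 20.0
(array([-0.1, -0.8, 42.2]), np.float64(0.009470011017029378))
```

```bash
python3 -m pendant '[[[0,0,10,0,0.3],[0,0,20,0,0.3],[0,0,28,0,0.3],[0,0,34,0,0.3],[0,0,38,0,0.3],[0,0,40.5,0,0.3],[0,0,42,0,0.3],[0,0,42,0,0.3]]]'; python3 -m pendant '[[[0,0,0,0,0.56],[0,0,0,0,0.6],[0,0,0,0,0.7],[0,0,0,0,0.7],[0,0,-15,0,0.7],[0,0,-40,0,0.7],[0,0,-80,0,0.7],[0,0,-120,0,0.7],[0,0,-160,0,0.7],[0,0,-167,0,0.7],[-35,-25,-167,0,0.75],[-70,-50,-167,0,0.75],[-105,-75,-167,0,0.75],[-140,-100,-167,0,0.75],[-159,-125,-167,0,0.75],[-159,-125,-167,0,0.75],[-159,-125,-167,0,0.75]]]'
python3 - <<'E'
from h import *
balls()
print(shift([.4297,.1097,.026],0))
img,w=cloud("side")
for m,c,a in blobs(img,w,.02,.06,40,(.48,.66,.235,.387)): print(c,a,ballfit(w[m],.025,.023),np.median(img[m],0))
E
```

```text
time: 42.98
position: [0.5564, 0.2691, 0.2045]
eef_rot: [0.0, 0.705, 0.709, 0.0]
ft_force: [-0.7, -0.5, -1.9]
gripper_width: 0.533
grip_force: 20.0
time: 45.1
position: [0.4327, 0.1097, 0.3712]
eef_rot: [0.0, 0.705, 0.709, 0.0]
ft_force: [-0.3, 0.7, 0.5]
gripper_width: 0.751
grip_force: 0.0
scene 272 [0.4299 0.1106] rms 0.0015 bgr [26. 24. 23.]
scene 601 [ 0.559  -0.3511] rms 0.0038 bgr [156. 163. 170.]
side 419 [0.4295 0.1087] rms 0.0012 bgr [37. 36. 35.]
side 422 [0.5533 0.263 ] rms 0.0030 bgr [39. 38. 35.]
side 330 [0.5535 0.3586] rms 0.0034 bgr [39. 38. 35.]
(array([ -0.3,  -3.4, 173.1]), np.float64(0.3563869216138187))
[173.89486553 276.86797066] 409 (array([0.55571948, 0.26201002]), np.float64(0.0012260860434583052)) [39. 38. 35.]
[136.95426829 302.57926829] 328 (array([0.55631019, 0.35922128]), np.float64(0.0011533532994962253)) [39.5 38.  35. ]
```

```bash
python3 -m pendant '[[[0,-3.4,0,0,0.7],[0,-3.4,40,0,0.7],[0,-3.4,80,0,0.7],[0,-3.4,120,0,0.7],[0,-3.4,150,0,0.7],[0,-3.4,173,0,0.7],[0,-3.4,173,0,0.7],[0,-3.4,173,0,0.7],[0,-3.4,173,0,0.3],[0,-3.4,173,0,0.3],[0,-3.4,173,0,0.3],[0,-3.4,173,0,0.3],[0,-3.4,173,0,0.3],[0,-3.4,173,0,0.3],[0,-3.4,150,0,0.3],[0,-3.4,100,0,0.3],[0,-3.4,50,0,0.3],[0,-3.4,0,0,0.3],[0,-3.4,0,0,0.3],[0,-3.4,0,0,0.3]]]'
python3 - <<'E'
from h import *
print(shift([*tubpt("blue",.01,0),.2],np.radians(.3)))
E
```

```text
time: 47.75
position: [0.4281, 0.1092, 0.3702]
eef_rot: [-0.001, 0.705, 0.709, -0.001]
ft_force: [-1.1, -0.4, -1.4]
gripper_width: 0.532
grip_force: 20.0
(array([201.1, 154.5,  -2.3]), np.float64(0.022176611950428082))
```

```bash
python3 -m pendant '[[[25,19,0,0,0.3],[50,38,0,0,0.3],[75,57,0,0,0.3],[100,76,0,0,0.3],[125,95,0,0,0.3],[150,114,0,0,0.3],[175,133,0,0,0.3],[190,146,0,0,0.3],[201,153.5,0,0,0.3],[201,153.5,0,0,0.3],[201,153.5,0,0,0.3],[201,153.5,30,0,0.3],[201,153.5,60,0,0.3],[201,153.5,90,0,0.3],[201,153.5,110,0,0.3],[201,153.5,125,0,0.3],[201,153.5,125,0,0.3],[201,153.5,125,0,0.3]]]'
python3 - <<'E'
from h import *
print(shift([*tubpt("blue",.01,0),.033],np.radians(.3)))
E
```

```text
time: 50.0
position: [0.5814, 0.3112, 0.2473]
eef_rot: [0.0, 0.705, 0.709, 0.001]
ft_force: [0.3, 0.0, -1.7]
gripper_width: 0.532
grip_force: 20.0
(array([-0.3, -0.8, 42.3]), np.float64(0.016804330226193542))
```

```bash
python3 -m pendant '[[[0,0,10,0,0.3],[0,0,20,0,0.3],[0,0,28,0,0.3],[0,0,34,0,0.3],[0,0,38,0,0.3],[0,0,40.5,0,0.3],[0,0,42,0,0.3],[0,0,42,0,0.3]]]'; python3 -m pendant '[[[0,0,0,0,0.56],[0,0,0,0,0.6],[0,0,0,0,0.66],[0,0,0,0,0.66],[0,0,-15,0,0.66],[0,0,-40,0,0.66],[0,0,-80,0,0.7],[0,0,-120,0,0.7],[0,0,-160,0,0.7],[0,0,-167,0,0.7],[-40,10,-167,0,0.7],[-80,20,-167,0,0.7],[-120,30,-167,0,0.7],[-160,40,-167,0,0.7],[-200,50,-167,0,0.7],[-240,60,-167,0,0.7],[-280,60,-167,0,0.7],[-310,60,-167,0,0.7],[-310,60,-167,0,0.7],[-310,60,-167,0,0.7]]]'
python3 - <<'E'
from h import *
balls()
for n in("side","scene","wrist"):
    d=ctrl.get_image(n); cv2.imwrite(f"pics/d_{n}.png",d["img"])
E
```

```text
time: 51.0
position: [0.5812, 0.3112, 0.2044]
eef_rot: [0.0, 0.705, 0.709, 0.0]
ft_force: [-0.2, -0.1, -2.1]
gripper_width: 0.534
grip_force: 20.0
time: 53.5
position: [0.6428, 0.0021, 0.3707]
eef_rot: [-0.001, 0.705, 0.709, -0.0]
ft_force: [0.7, 0.4, 0.1]
gripper_width: 0.696
grip_force: 0.0
scene 604 [ 0.559  -0.3513] rms 0.0037 bgr [162. 169. 177.]
side 424 [0.5536 0.2629] rms 0.0030 bgr [43. 42. 39.]
```

View pics/d_side.png

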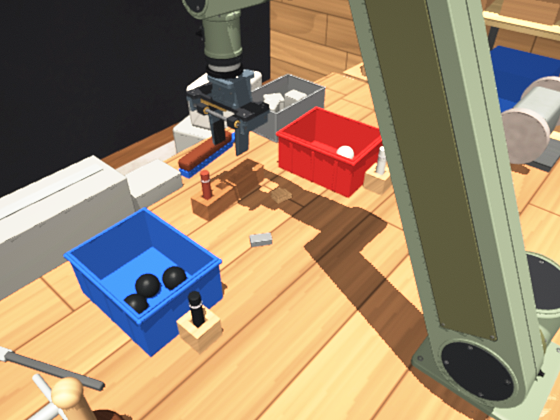

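View pics/d_wrist.png

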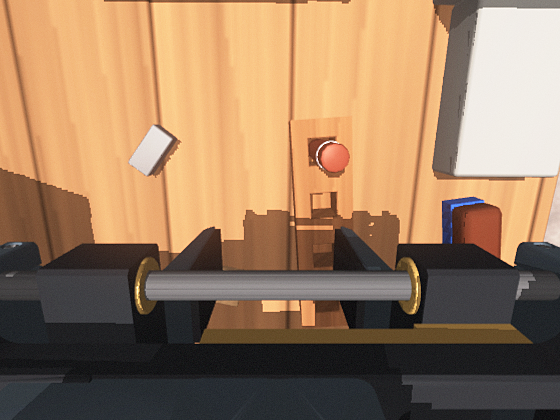

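View pics/d_scene.png

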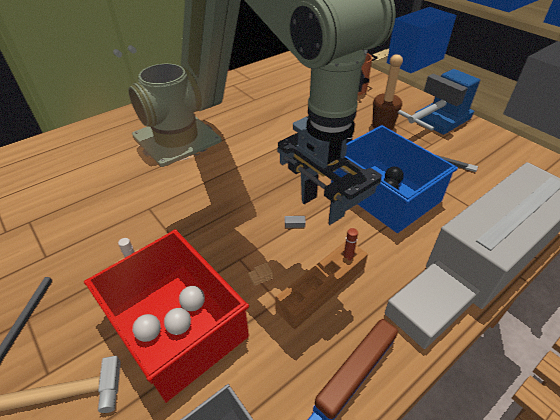

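All six finials lie in the right tubs: dark in blue at side (147,285), (175,278) and (135,303), and pale in red at scene (192,298), (177,320) and (146,327). The wrist view shows the rack with rust at (332,155) and the empty holes beneath it. Next I measure the label tubes.

```bash
cat >> h.py <<'E'
def tubefit(n,guess,zlo=.06,zhi=.117,r=.011):
    img,w=cloud(n); g=np.array(guess)
    m=(np.hypot(w[...,0]-g[0],w[...,1]-g[1])<.022)&(w[...,2]>zlo)&(w[...,2]<zhi)
    P=w[m][:,:2]
    if len(P)<15: return None
    f=lambda c:np.hypot(*(P-c).T)-r
    s=least_squares(f,g,loss="soft_l1",f_scale=.0015); t=(np.hypot(w[...,0]-g[0],w[...,1]-g[1])<.022)&(w[...,2]>.1165)&(w[...,2]<.13)
    return s.x.round(4),len(P),np.sqrt(np.mean(s.fun**2)).round(4),w[t][:,:2].mean(0).round(4) if t.any() else None
E
python3 - <<'E'
from h import *
for nm,g in(("pale",tubpt("red",-.15,0)),("dark",tubpt("blue",-.15,0)),("rust",(.682,.054))):
    for n in("scene","side"): print(nm,g.round(4),n,tubefit(n,g))
    print(shift([*g,.2],-np.pi/2))
E
```

```text
pale [ 0.4212 -0.3104] scene (array([ 0.4218, -0.3108]), 127, np.float64(0.0007), array([ 0.4244, -0.3114]))
pale [ 0.4212 -0.3104] side (array([ 0.422 , -0.3127]), 150, np.float64(0.0016), array([ 0.4242, -0.3075]))
(array([-311.1, -223.7,   -0.8]), np.float64(-89.62342183234082))
dark [0.421  0.3102] scene (array([0.4216, 0.3119]), 33, np.float64(0.0016), None)
dark [0.421  0.3102] side (array([0.4219, 0.3099]), 269, np.float64(0.0007), array([0.4203, 0.3111]))
(array([ 309.6, -220. ,   -0.8]), np.float64(-89.6441814965367))Traceback (most recent call last):
  File "<stdin>", line 3, in <module>
AttributeError: 'tuple' object has no attribute 'round'. Did you mean: 'count'?
```

```bash
python3 -m pendant '[[[-31,-22,0,10,0.5],[-62,-44,0,20,0.5],[-93,-66,0,30,0.5],[-124,-88,0,40,0.5],[-155,-110,0,50,0.5],[-186,-132,0,60,0.5],[-217,-154,0,70,0.5],[-248,-176,0,80,0.5],[-280,-200,0,87,0.5],[-312,-222,0,87,0.5],[-312,-222,0,87,0.5],[-312,-222,20,87,0.5],[-312,-222,40,87,0.5],[-312,-222,60,87,0.5],[-312,-222,60,87,0.5],[-312,-222,60,87,0.5]]]'
python3 - <<'E'
from h import *
print(shift([.422,-.3115,.095],np.radians(-86.8)))
for n in("scene","side"): print(n,tubefit(n,(.422,-.3115)), tubefit(n,(.682,.054)))
d=ctrl.get_image("wrist"); cv2.imwrite("pics/e.png",d["img"])
E
```

```text
time: 55.95
position: [0.4233, -0.3115, 0.312]
eef_rot: [0.0, 1.0, 0.029, 0.001]
ft_force: [-0.3, -0.8, -0.5]
gripper_width: 0.504
grip_force: 0.0
(array([-1.6, -0.2, 45. ]), np.float64(0.1610916078802802))
scene (array([ 0.4218, -0.311 ]), 126, np.float64(0.0008), array([ 0.4245, -0.3116])) (array([0.6828, 0.0545]), 203, np.float64(0.0007), array([0.6844, 0.0525]))
side (array([ 0.4218, -0.3128]), 145, np.float64(0.0015), array([ 0.4154, -0.3179])) (array([0.6824, 0.0528]), 186, np.float64(0.0013), array([0.6813, 0.0546]))
```

View pics/e.png

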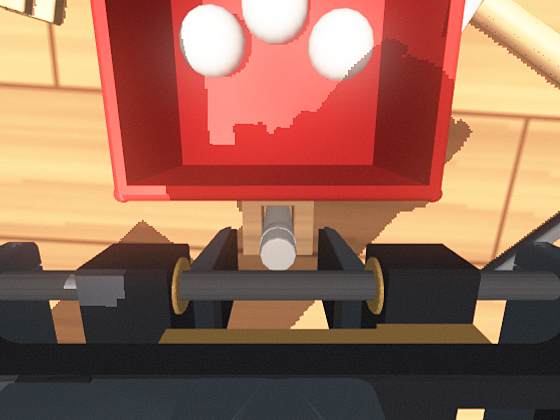

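The wrist view shows the pale tube's cap at (278,250), centred between the fingers at about (195,250) and (340,250). I'll grip it and lift straight up.

```bash
python3 -m pendant '[[[-1.6,0,20,0,0.5],[-1.6,0,35,0,0.5],[-1.6,0,45,0,0.5],[-1.6,0,45,0,0.5],[-1.6,0,45,0,0.5],[-1.6,0,45,0,0.1],[-1.6,0,45,0,0.1],[-1.6,0,45,0,0.1],[-1.6,0,45,0,0.1],[-1.6,0,45,0,0.1],[-1.6,0,45,0,0.1],[-1.6,0,45,0,0.1],[-1.6,0,35,0,0.1],[-1.6,0,20,0,0.1],[-1.6,0,0,0,0.1],[-1.6,0,-30,0,0.1],[-1.6,0,-60,0,0.1],[-1.6,0,-85,0,0.1],[-1.6,0,-85,0,0.1],[-1.6,0,-85,0,0.1]]]' 25
python3 - <<'E'
from h import *
R,p=tool(); g=p+R[:,2]*.172; print(g)
for n in("scene","side"): print(n,tubefit(n,g[:2],g[2]-.085,g[2]-.025),tubefit(n,g[:2],g[2]-.085,g[2]-.055))
print(shift([.6906,-.050,.2],np.radians(-86)))
E
```

```text
time: 58.7
position: [0.4207, -0.3116, 0.3956]
eef_rot: [-0.0, 1.0, 0.029, -0.0]
ft_force: [-0.9, -0.6, -0.7]
gripper_width: 0.235
grip_force: 25.0
[ 0.4205644  -0.31143055  0.22362591]
scene (array([ 0.4208, -0.3102]), 285, np.float64(0.0008), None) (array([ 0.4208, -0.3099]), 133, np.float64(0.0009), None)
side (array([ 0.4208, -0.3115]), 191, np.float64(0.0014), None) (array([ 0.4213, -0.3121]), 93, np.float64(0.0014), None)
(array([ 284.7, -245.3,   23. ]), np.float64(-0.6752309697121888))
```

```bash
cat >> h.py <<'E'
def holes(n,zp=.05,c=(.6885,-.024),yaw=np.radians(4.65)):
    """mouth of each rack hole: pixels whose ray meets the plane z=zp inside the rack top but whose depth lies beyond it"""
    d=ctrl.get_image(n); K=d["intrinsics"]; z=d["z_map"]; v,u=np.mgrid[:420,:560]
    ray=np.stack([(u-K[0,2])/K[0,0],(v-K[1,2])/K[1,1],np.ones_like(z)],-1)
    if "R" in d: R,o=d["R"].T,-d["R"].T@d["t"]
    else: Rt,p=tool(); M=d["mount"]; R=Rt@M[:3,:3]; o=Rt@M[:3,3]+p
    ray=ray@R.T; s=(zp-o[2])/ray[...,2]; P=o+ray*s[...,None]
    q=P[...,:2]-c; lx=q[...,0]*np.cos(yaw)+q[...,1]*np.sin(yaw); ly=-q[...,0]*np.sin(yaw)+q[...,1]*np.cos(yaw)
    ins=(abs(lx)<.024)&(abs(ly)<.104)
    m=(ins&(z>s+.004)).astype(np.uint8)
    k,l,st,_=cv2.connectedComponentsWithStats(m,connectivity=4)
    for i in range(1,k):
        if st[i,4]>40:
            j=l==i; a=np.c_[lx[j],ly[j]]; lo,hi=a.min(0),a.max(0); mid=(np.percentile(a,3,axis=0)+np.percentile(a,97,axis=0))/2
            w=np.array(c)+[mid[0]*np.cos(yaw)-mid[1]*np.sin(yaw),mid[0]*np.sin(yaw)+mid[1]*np.cos(yaw)]
            print(n,st[i,4],"loc",(mid*1e3).round(1),"size",((hi-lo)*1e3).round(1),"world",w.round(4))
E
python3 - <<'E'
from h import *
for n in("scene","side"): holes(n)
E
python3 -m pendant '[[[25,-21,0,0,0.1],[50,-42,0,0,0.1],[75,-64,0,0,0.1],[100,-86,0,0,0.1],[125,-108,0,0,0.1],[150,-130,0,0,0.1],[175,-152,0,0,0.1],[200,-174,0,0,0.1],[225,-195,0,0,0.1],[250,-216,0,0,0.1],[270,-233,0,0,0.1],[270,-240,0,0,0.1],[270,-245,0,0,0.1],[270,-245,0,0,0.1],[270,-245,0,0,0.1]]]'
python3 - <<'E'
from h import *
R,p=tool(); g=p+R[:,2]*.172; print(g)
for n in("scene","side"): holes(n); print(n,tubefit(n,g[:2],g[2]-.085,g[2]-.025))
holes("wrist"); cv2.imwrite("pics/f.png",ctrl.get_image("wrist")["img"])
E
```

```text
scene 105 loc [ 1.3 25.5] size [23.7 23.6] world [0.6877 0.0015]
scene 116 loc [  1.2 -26.6] size [24.3 22.8] world [ 0.6918 -0.0504]
scene 131 loc [  1.  -78.3] size [23.7 23.6] world [ 0.6959 -0.102 ]
side 54 loc [ -2.5 -76.9] size [27.5 28.7] world [ 0.6923 -0.1009]
side 54 loc [ -2.1 -24.8] size [26.4 24.4] world [ 0.6884 -0.0489]
side 59 loc [-2.6 27. ] size [25.6 27.7] world [0.6837 0.0027]
time: 60.88
position: [0.6759, -0.0522, 0.3966]
eef_rot: [0.0, 1.0, 0.029, 0.0]
ft_force: [-0.1, -1.1, -0.0]
gripper_width: 0.234
grip_force: 25.0
[ 0.67597182 -0.05224467  0.22457653]
scene 105 loc [ 1.4 25.6] size [23.4 23.3] world [0.6878 0.0016]
scene 115 loc [  1.1 -26.7] size [24.4 22.7] world [ 0.6918 -0.0505]
scene 132 loc [  1.  -78.1] size [23.7 23.8] world [ 0.6959 -0.1018]
scene (array([ 0.6764, -0.0509]), 239, np.float64(0.0006), None)
side 54 loc [ -1.5 -77. ] size [28.7 25.3] world [ 0.6933 -0.1009]
side 56 loc [ -1.3 -23.6] size [25.8 26.1] world [ 0.6891 -0.0477]
side 63 loc [-1.1 27. ] size [30.4 23.4] world [0.6852 0.0028]
side (array([ 0.6766, -0.0522]), 191, np.float64(0.0014), None)
wrist 538 loc [  2.1 -78.4] size [24.3 24.5] world [ 0.697  -0.1019]
wrist 542 loc [  2.3 -26.6] size [24.2 24.7] world [ 0.693  -0.0503]
wrist 542 loc [ 2.5 24.9] size [24.4 24.4] world [0.689 0.001]
wrist 79 loc [10.3 76.2] size [10.9 23.5] world [0.6925 0.0528]
wrist 41 loc [-4.8 68.8] size [9.5 9.2] world [0.6781 0.0442]
```

```bash
sed -i 's/def holes(n,zp=.05/def holes(n,th=.004,zp=.05/; s/s+.004/s+th/' h.py
python3 - <<'E'
from h import *
for n in("scene","side","wrist"): holes(n,.0015)
s=ctrl.get_image("wrist"); print(s["mount"].round(3).tolist())
E
```

```text
scene 114 loc [ 1.  26.3] size [24.5 24.4] world [0.6874 0.0023]
scene 127 loc [  1.  -26.1] size [27.2 26.5] world [ 0.6916 -0.0499]
scene 143 loc [  0.5 -77.8] size [25.8 25. ] world [ 0.6953 -0.1015]
side 95 loc [ -0.6 -79. ] size [47.1 48.3] world [ 0.6943 -0.1027]
side 118 loc [ -0.2 -30.6] size [47.3 65.9] world [ 0.6907 -0.0545]
side 106 loc [ 0.7 22.5] size [44.7 41.3] world [ 0.6873 -0.0015]
wrist 576 loc [  1.8 -78.6] size [25.3 24.9] world [ 0.6967 -0.1022]
wrist 578 loc [ 2.2 25.3] size [25.2 25.7] world [0.6886 0.0014]
wrist 580 loc [  2.  -26.9] size [25.4 24.7] world [ 0.6926 -0.0506]
wrist 156 loc [ 2.3 76.8] size [24.6 25.1] world [0.6846 0.0527]
[[0.0, -0.968, -0.249, 0.071], [1.0, 0.0, 0.0, -0.0], [-0.0, -0.249, 0.968, 0.02], [0.0, 0.0, 0.0, 1.0]]
```

View pics/f.png

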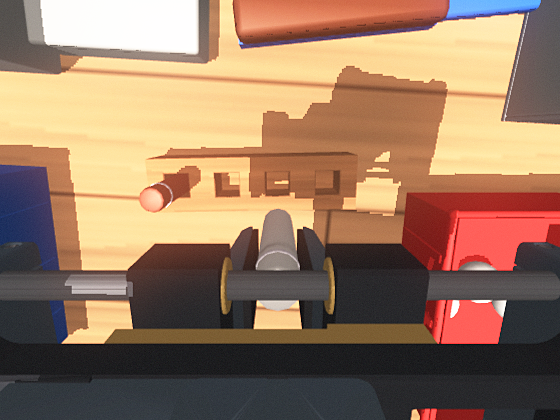

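The wrist view shows the held pale tube at (278,240) above the rack, with the empty holes at (228,184), (277,183) and (327,182). I'll move to just above hole 1 and re-measure.

```bash
python3 -m pendant '[[[15,-0.5,0,0,0.1],[15,-0.5,20,0,0.1],[15,-0.5,40,0,0.1],[15,-0.5,55,0,0.1],[15,-0.5,68,0,0.1],[15,-0.5,68,0,0.1],[15,-0.5,68,0,0.1]]]'
python3 - <<'E'
from h import *
R,p=tool(); g=p+R[:,2]*.172; print(g)
for n in("scene","side","wrist"): holes(n,.002); print(n,tubefit(n,g[:2],g[2]-.083,g[2]-.025),tubefit(n,g[:2],g[2]-.083,g[2]-.055))
cv2.imwrite("pics/g.png",cv2.resize(ctrl.get_image("scene")["img"][200:340,240:420],None,fx=4,fy=4))
E
```

```text
time: 62.25
position: [0.6916, -0.0502, 0.329]
eef_rot: [0.0, 1.0, 0.029, 0.001]
ft_force: [0.4, 0.6, 0.1]
gripper_width: 0.229
grip_force: 25.0
[ 0.69183921 -0.05025931  0.15695932]
scene 111 loc [ 1.4 26.3] size [23.4 25.7] world [0.6878 0.0023]
scene 107 loc [  1.3 -25.9] size [23.5 25.4] world [ 0.6919 -0.0497]
scene 138 loc [  0.6 -77.8] size [25.1 24.2] world [ 0.6954 -0.1015]
scene (array([ 0.6923, -0.0488]), 195, np.float64(0.0006), array([ 0.6978, -0.0549])) (array([ 0.6923, -0.0487]), 97, np.float64(0.0006), array([ 0.6981, -0.0548]))
side 95 loc [ -2.7 -78. ] size [42.4 50.6] world [ 0.6921 -0.1019]
side 83 loc [ -2.5 -30. ] size [38.3 44.8] world [ 0.6884 -0.0541]
side 77 loc [ 0.4 26.2] size [31.5 38. ] world [0.6868 0.0022]
side (array([ 0.6922, -0.0507]), 163, np.float64(0.0014), array([ 0.6858, -0.0444])) (array([ 0.6922, -0.0507]), 79, np.float64(0.0013), array([ 0.6864, -0.0445]))
wrist 825 loc [  1.8 -78.1] size [24.5 24.7] world [ 0.6966 -0.1017]
wrist 338 loc [  7.2 -26.7] size [18.8 24.4] world [ 0.6978 -0.05  ]
wrist 827 loc [ 2.3 25. ] size [25.  24.9] world [0.6888 0.0012]
wrist 209 loc [ 2.7 76.5] size [24.8 25. ] world [0.685  0.0525]
wrist (array([ 0.6932, -0.05  ]), 698, np.float64(0.0002), array([ 0.7021, -0.0494])) (array([ 0.6932, -0.05  ]), 263, np.float64(0.0002), array([ 0.7022, -0.0496]))
```

View pics/g.png

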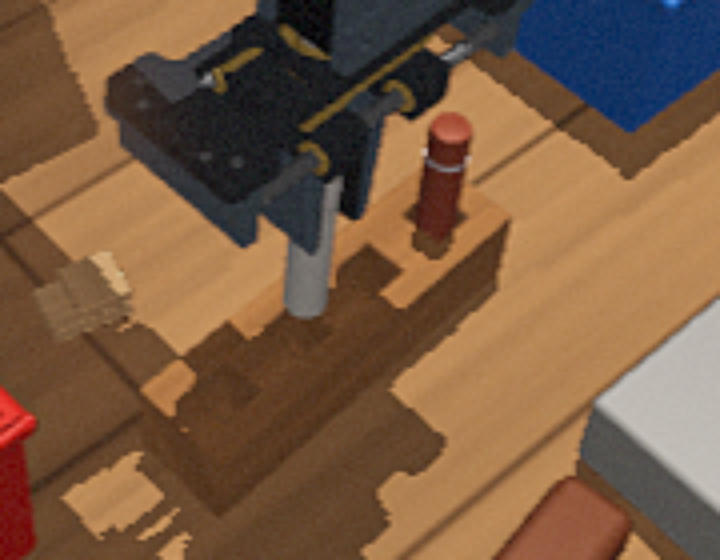

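The crop shows the tube foot at (305,310) hanging just above hole 1. Wrist-frame measurements put it about 0.5 mm off the hole's centre, so I insert slowly.

```bash
python3 -m pendant '[[[-0.5,0.5,0,0,0.1],[-0.5,0.5,8,0,0.1],[-0.5,0.5,16,0,0.1],[-0.5,0.5,22,0,0.1],[-0.5,0.5,28,0,0.1],[-0.5,0.5,34,0,0.1],[-0.5,0.5,34,0,0.1]]]'
python3 - <<'E'
from h import *
R,p=tool(); g=p+R[:,2]*.172; print(g); holes("wrist",.002); print(tubefit("wrist",g[:2],.053,g[2]-.025))
E
```

```text
time: 63.62
position: [0.6908, -0.0507, 0.2935]
eef_rot: [-0.0, 1.0, 0.029, -0.001]
ft_force: [0.3, 0.3, -0.5]
gripper_width: 0.234
grip_force: 25.0
[ 0.69056658 -0.05069045  0.12152714]
wrist 1052 loc [  2.2 -78.4] size [24.6 24.8] world [ 0.697  -0.1019]
wrist 237 loc [  5.7 -26.7] size [19.9 24.7] world [ 0.6964 -0.0501]
wrist 1057 loc [ 2.7 25. ] size [24.7 24.6] world [0.6891 0.0012]
wrist 242 loc [ 2.9 76.4] size [24.7 24.3] world [0.6852 0.0524]
(array([ 0.6928, -0.0505]), 571, np.float64(0.0002), array([ 0.7029, -0.0498]))
```

```bash
python3 -m pendant '[[[0,0,8,0,0.1],[0,0,15,0,0.1],[0,0,20,0,0.1],[0,0,23,0,0.1],[0,0,25.5,0,0.1],[0,0,25.5,0,0.1],[0,0,25.5,0,0.1]]]'; python3 -m pendant '[[[0,0,0,0,0.3],[0,0,0,0,0.4],[0,0,0,0,0.4],[0,0,0,0,0.4],[0,0,-15,0,0.4],[0,0,-35,0,0.4],[0,0,-60,0,0.4],[0,0,-90,0,0.4],[0,0,-105,0,0.4],[0,0,-105,0,0.4],[0,0,-105,0,0.4]]]'
python3 - <<'E'
from h import *
g=(.6915,-.0502)
for n in("scene","side"): 
    print(n,tubefit(n,g),tubefit(n,(.682,.054)))
    img,w=cloud(n); m=np.hypot(w[...,0]-g[0],w[...,1]-g[1])<.012; print(np.nanpercentile(w[m][:,2],98))
    m=np.hypot(w[...,0]-.6826,w[...,1]-.0537)<.012; print(np.nanpercentile(w[m][:,2],98))
print(shift([.4219,.3105,.22],np.radians(90.3)), ctrl.sense()["qpos"].round(2))
E
```

```text
time: 64.6
position: [0.691, -0.0507, 0.269]
eef_rot: [0.0, 1.0, 0.029, 0.0]
ft_force: [0.1, 0.6, -0.8]
gripper_width: 0.236
grip_force: 25.0
time: 65.97
position: [0.6906, -0.0507, 0.3725]
eef_rot: [-0.0, 1.0, 0.029, -0.001]
ft_force: [-0.6, 0.8, -0.7]
gripper_width: 0.402
grip_force: 0.0
scene (array([ 0.6916, -0.0494]), 200, np.float64(0.0006), array([ 0.6931, -0.0511])) (array([0.6828, 0.0547]), 201, np.float64(0.0007), array([0.6844, 0.0528]))
0.5572410123876012
0.12175239355160375
side (array([ 0.6915, -0.051 ]), 163, np.float64(0.0014), array([ 0.6888, -0.0488])) (array([0.6831, 0.053 ]), 181, np.float64(0.0013), array([0.681 , 0.0544]))
0.11973597936013382
0.12046100115820028
(array([-247.4, -376.2,  -18.7]), np.float64(3.0250259413677725)) [-0.09  0.53  1.31 -0.    1.31  1.42]
```

```bash
python3 -m pendant '[[[-20,-30,0,0,0.5],[-40,-60,0,0,0.5],[-60,-92,0,0,0.5],[-80,-124,0,0,0.5],[-100,-156,0,0,0.5],[-120,-188,0,0,0.5],[-140,-220,0,0,0.5],[-160,-250,0,0,0.5],[-180,-280,0,0,0.5],[-200,-310,0,3,0.5],[-220,-338,0,3,0.5],[-236,-360,0,3,0.5],[-247.4,-376,0,3,0.5],[-247.4,-376,0,3,0.5],[-247.4,-376,30,3,0.5],[-247.4,-376,42,3,0.5],[-247.4,-376,42,3,0.5],[-247.4,-376,42,3,0.5]]]'
python3 - <<'E'
from h import *
print(shift([.4219,.3105,.095],np.radians(90.3)))
g=(.4219,.3105)
for n in("scene","side","wrist"): print(n,tubefit(n,g))
cv2.imwrite("pics/i.png",ctrl.get_image("wrist")["img"])
E
```

```text
time: 68.53
position: [0.4227, 0.3102, 0.3324]
eef_rot: [-0.0, 1.0, 0.003, 0.001]
ft_force: [-0.3, -0.6, 0.0]
gripper_width: 0.501
grip_force: 0.0
(array([-1.1, -0.1, 65.4]), np.float64(-0.009334715264117222))
scene (array([0.4215, 0.3118]), 84, np.float64(0.0015), array([0.4247, 0.3089]))
side (array([0.422 , 0.3099]), 268, np.float64(0.0008), array([0.4201, 0.3112]))
wrist (array([0.4229, 0.3106]), 562, np.float64(0.0003), array([0.4243, 0.3106]))
```

View pics/i.png

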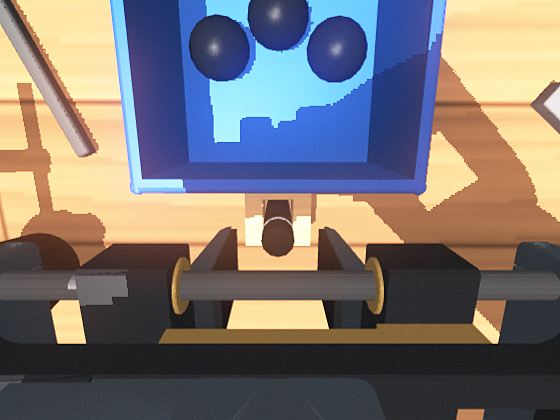

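The wrist view shows the dark tube at (278,235) centred between the fingers, and three dark balls in the blue tub at (220,47), (278,15) and (337,47). I'll grip and lift.

```bash
python3 -m pendant '[[[-1,0,25,0,0.5],[-1,0,45,0,0.5],[-1,0,57,0,0.5],[-1,0,65.4,0,0.5],[-1,0,65.4,0,0.5],[-1,0,65.4,0,0.1],[-1,0,65.4,0,0.1],[-1,0,65.4,0,0.1],[-1,0,65.4,0,0.1],[-1,0,65.4,0,0.1],[-1,0,65.4,0,0.1],[-1,0,65.4,0,0.1],[-1,0,55,0,0.1],[-1,0,40,0,0.1],[-1,0,20,0,0.1],[-1,0,-10,0,0.1],[-1,0,-40,0,0.1],[-1,0,-65,0,0.1],[-1,0,-65,0,0.1],[-1,0,-65,0,0.1]]]' 25
python3 - <<'E'
from h import *
R,p=tool(); g=p+R[:,2]*.172; print(g)
print(tubefit("wrist",g[:2],g[2]-.085,g[2]-.025))
print(shift([.6950,-.102,.22],np.radians(-90)))
E
```

```text
time: 71.22
position: [0.4208, 0.3101, 0.396]
eef_rot: [0.0, 1.0, 0.003, -0.001]
ft_force: [-0.5, 0.1, -0.6]
gripper_width: 0.236
grip_force: 25.0
[0.4205461  0.30992171 0.22396717]
(array([0.4219, 0.31  ]), 703, np.float64(0.0002), None)
(array([272.3, 413.4,   3.6]), np.float64(0.32367147617063097))
```

```bash
python3 -m pendant '[[[17,30,0,0,0.1],[34,60,0,0,0.1],[50,90,0,0,0.1],[66,120,0,0,0.1],[82,150,0,0,0.1],[98,180,0,0,0.1],[114,210,0,0,0.1],[130,240,0,0,0.1],[146,270,0,0,0.1],[162,300,0,0,0.1],[180,330,0,0,0.1],[200,360,0,0,0.1],[220,385,0,0,0.1],[240,405,0,0,0.1],[260,413,0,0,0.1],[272,413,0,0,0.1],[272,413,30,0,0.1],[272,413,60,0,0.1],[272,413,60,0,0.1],[272,413,60,0,0.1]]]'
python3 - <<'E'
from h import *
R,p=tool(); g=p+R[:,2]*.172; print(g)
holes("wrist",.002); print(tubefit("wrist",g[:2],g[2]-.083,g[2]-.025),tubefit("wrist",(.6925,-.0502)))
holes("scene",.002); print(tubefit("scene",g[:2],g[2]-.083,g[2]-.025),tubefit("side",g[:2],g[2]-.083,g[2]-.025))
E
```

```text
time: 73.78
position: [0.6957, -0.1008, 0.3377]
eef_rot: [0.0, 1.0, 0.003, 0.001]
ft_force: [0.8, 0.2, -0.2]
gripper_width: 0.235
grip_force: 25.0
[ 0.69594559 -0.10084205  0.16567688]
wrist 388 loc [  4.1 -79.2] size [24.5 24.8] world [ 0.699  -0.1026]
wrist 119 loc [  2.4 -34.4] size [24.5 12.7] world [ 0.6937 -0.0581]
wrist 55 loc [ 10.9 -19.7] size [ 8.1 10.7] world [ 0.701  -0.0428]
wrist 736 loc [ 2.7 24.7] size [24.5 24.7] world [0.6892 0.0008]
wrist 60 loc [10.6 69.2] size [9.7 9.5] world [0.6935 0.0458]
wrist 44 loc [13.2 82.3] size [ 4.5 12.6] world [0.695  0.0591]
wrist 54 loc [-4.4 69.2] size [10.8  9.8] world [0.6785 0.0446]
(array([ 0.6979, -0.1009]), 681, np.float64(0.0002), array([ 0.7069, -0.1009])) (array([ 0.6928, -0.0505]), 683, np.float64(0.0003), array([ 0.6984, -0.0513]))
scene 114 loc [ 1.1 26.1] size [24.1 25.4] world [0.6875 0.0021]
scene 136 loc [  0.6 -78.1] size [24.6 24.6] world [ 0.6954 -0.1018]
(array([ 0.6964, -0.0998]), 193, np.float64(0.0006), array([ 0.7032, -0.1056])) (array([ 0.6964, -0.1016]), 155, np.float64(0.0016), array([ 0.69  , -0.0957]))
```

```bash
python3 -m pendant '[[[-0.7,1.7,0,0,0.1],[-0.7,1.7,10,0,0.1],[-0.7,1.7,18,0,0.1],[-0.7,1.7,24,0,0.1],[-0.7,1.7,30,0,0.1],[-0.7,1.7,36,0,0.1],[-0.7,1.7,41,0,0.1],[-0.7,1.7,41,0,0.1]]]'
python3 - <<'E'
from h import *
R,p=tool(); g=p+R[:,2]*.172; print(g)
holes("wrist",.002); print(tubefit("wrist",g[:2],.053,g[2]-.025))
E
```

```text
time: 75.08
position: [0.6947, -0.1028, 0.2952]
eef_rot: [-0.0, 1.0, 0.003, -0.0]
ft_force: [0.2, 0.0, -1.4]
gripper_width: 0.236
grip_force: 25.0
[ 0.6945143  -0.10282939  0.1231999 ]
wrist 242 loc [  5.7 -78.8] size [21.9 24.8] world [ 0.7006 -0.102 ]
wrist 226 loc [  2.8 -27.2] size [23.7 24.6] world [ 0.6935 -0.0508]
wrist 975 loc [ 2.7 24.8] size [24.4 24.8] world [0.6892 0.0009]
wrist 132 loc [11.9 76.2] size [ 7.5 24.2] world [0.6942 0.0529]
wrist 83 loc [-3.2 69.7] size [15.  11.1] world [0.6797 0.0452]
(array([ 0.6964, -0.1027]), 588, np.float64(0.0002), array([ 0.7069, -0.1026]))
```

The foot is in the hole with no side force; finish seating it and release.

```bash
python3 -m pendant '[[[0,0,8,0,0.1],[0,0,15,0,0.1],[0,0,21,0,0.1],[0,0,25,0,0.1],[0,0,27.5,0,0.1],[0,0,27.5,0,0.1],[0,0,27.5,0,0.1]]]'; python3 -m pendant '[[[0,0,0,0,0.3],[0,0,0,0,0.35],[0,0,0,0,0.35],[0,0,0,0,0.35],[0,0,-15,0,0.35],[0,0,-35,0,0.35],[0,0,-60,0,0.35],[0,0,-100,0,0.35],[0,0,-150,0,0.35],[-40,0,-170,0,0.35],[-80,0,-170,0,0.35],[-120,0,-170,0,0.35],[-160,0,-170,0,0.35],[-160,0,-170,0,0.35],[-160,0,-170,0,0.35],[-160,0,-170,0,0.35],[-160,0,-170,0,0.35]]]'
python3 - <<'E'
from h import *
for g in((.6955,-.1015),(.6915,-.0502),(.6826,.0537)):
  for n in("scene","side"):
    print(n,tubefit(n,g)); img,w=cloud(n); m=np.hypot(w[...,0]-g[0],w[...,1]-g[1])<.012; print("top",np.nanpercentile(w[m][:,2],98).round(4))
a=[ctrl.get_image(n)["img"] for n in("scene","side")]
cv2.imwrite("pics/z.png",np.hstack([cv2.resize(i,(400,300)) for i in a]))
E
```

```text
time: 76.05
position: [0.6948, -0.1029, 0.2685]
eef_rot: [0.0, 1.0, 0.003, 0.0]
ft_force: [0.9, -0.6, -0.6]
gripper_width: 0.23
grip_force: 25.0
time: 78.18
position: [0.5355, -0.1038, 0.438]
eef_rot: [0.0, 1.0, 0.003, -0.0]
ft_force: [-0.0, -0.3, 0.2]
gripper_width: 0.351
grip_force: 0.0
scene (array([ 0.6951, -0.1016]), 210, np.float64(0.0006), array([ 0.6967, -0.1032]))
top 0.1216
side (array([ 0.6954, -0.1033]), 153, np.float64(0.0016), array([ 0.693 , -0.1017]))
top 0.12
scene (array([ 0.6915, -0.0492]), 203, np.float64(0.0006), array([ 0.693 , -0.0508]))
top 0.1215
side (array([ 0.6917, -0.0511]), 164, np.float64(0.0014), array([ 0.6892, -0.0491]))
top 0.1203
scene (array([0.6829, 0.0546]), 201, np.float64(0.0008), array([0.6842, 0.0527]))
top 0.1221
side (array([0.683 , 0.0526]), 182, np.float64(0.0014), array([0.6808, 0.0541]))
top 0.1197
```

View pics/z.png

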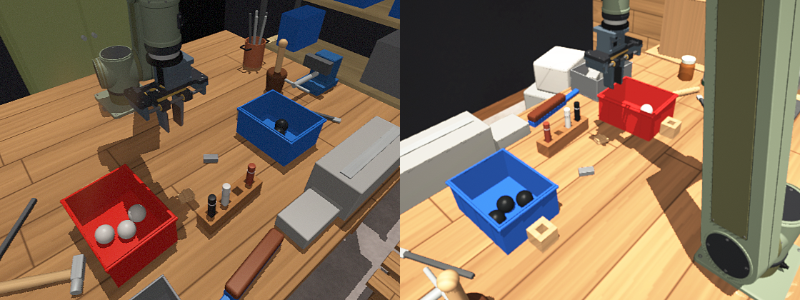

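The final views show all three tubes fully down in the rack, with equal top heights: dark at (211,205), pale at (227,193) and rust at (250,176). Three pale balls are in red, three dark in blue, both blocks are empty, and the arm is clear.

```bash
python3 -c "
from station import ctrl
print(ctrl.hand_in())"
```

```text
the job is handed in; nothing more can be done
None
```

The job is done and handed in (no verdict was returned): three pale finials in the red tub, three dark in the blue, and both label tubes fully down in rack holes 0 and 1, with the rust tube, offcut and sharpening stone left alone.

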